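# Pack the spot-test kit tray

### The arm

A 6-joint arm with a two-finger parallel gripper is mounted at the origin on a cart in front of the work surface, level with it; the furniture and walls round the work are solid. World frame = base frame: x ahead of the robot, y to its left, z up, the work surface at z = 0. Lengths are in m, angles in rad, forces in N, time in s.
With the tool pointing down it reaches from about 0.225 to 0.875 m from the base axis. Payload 3.4 kg.
Tool frame: the origin (TCP) lies between the finger pads; the fingertips stand 11 mm ahead of it and the grasp point (between the pads) lies 8 mm behind it; z points along the fingers, y is the direction in which the jaws open and shut (so a half turn about z gives the same grasp; the last joint's range is limited). The gripper opens to 85 mm and grips with 20 to 120 N. Pads are 22 mm wide; open, the fingers measure 114 mm over their backs; the gripper's body (76 mm by 85 mm) begins 54 mm behind the grasp point. The pads swing forward as they close: fully open they stand 13 mm farther back than shut.
Start: joints at [1.01, 0.276, 1.505, -0, 1.361, -0.121], TCP at [0.245, 0.52, 0.242] pointing down, gripper open.
Joint ranges: [-2.89, 2.89], [-0.75, 2.08], [0.22, 2.7], [-1.18, 4.32], [0.11, 2.71], [-2.7, 2.7]. Speed limits (rad/s): [2.57, 2.57, 3.14, 3.14, 3.14, 3.14].

### API

Orientations are given as a unit quaternion [w, x, y, z].
In Python, from rig import manip gives the robot as it stands. The module is installed in compiled form; this text tells all that it offers.
- The arm moves only by the tool move_arm, never from a script. Its argument "series" is a list that holds one entry, the list of rows, each a list of 7 numbers: the shift along the world's x, y, z in m, then the turn, a rotation vector about the world's x, y, z in rad, then the finger opening in m, from 0 to 0.0854. A call has 1 to 20 rows; each row shifts and turns the commanded pose from where the row before left it; what a row does not reach is not made up. A row lasts 1/12 s, in which the tool goes at most 41.7 mm and 7.16 degrees, less where a joint would pass 70% of its speed; a pose out of reach is approached as far as the arm can. A call with a gripper value outside its range is refused whole. The fingers move at their own pace and stop on an object; "newtons" is the grip in N (left out, the last holds). Time passes only in rows, so rows that do not move let the fingers close. It gives the time, the measured TCP pose, the force and the opening at its end, in the units of the state.
- manip.get_state(): the state, without advancing time (a new reading comes with each control period).
- manip.get_image(name): name is "scene" or "top" or "wrist"; returns a dict with "color" (384x512x3 uint8, red, green, blue), "fx", "fy", "cx", "cy" (pixels), "k1" (the pictures are not rectified: a ray, as slopes to the right and down, at radius r is drawn at 1 + k1 r^2 times it, then the intrinsics apply), "R" (3x3) and "t" (3): a world point X has camera coordinates R X + t; the wrist camera has in their place "tool_from_camera" (4x4, takes a point from camera to tool coordinates, whose origin is the TCP and whose axes are the flange's). Camera axes: x right, y down, z forward; pixel columns grow to the right and rows downward; lengths in m; the calibration is good to about 2 mm. A picture is of the moment at which its call begins: read the wrist's pose just before it. There is no depth.
- manip.sign_off(): hands the job in, once; it reports no verdict.
The state is a dict: "clock": time; "qpos": joint angles; "qd": joint speeds; "effort": joint torques, N m; "position": TCP position; "ee_rot": TCP orientation; "contact_force": force on the tool from outside, world axes, zero at the start; "moment": the same for the moment, N m; "width": finger opening in m.
Only numpy, scipy, OpenCV 4.12 (cv2) and the standard library are available. Lean on these libraries where they do the work, as an engineer would, in place of code of your own. Each camera call takes 0.05 s, during which the arm holds its last target.

### The job

Pack the green kit tray for the next round: stand one of the two small dropper bottles in each of the two narrow round cups, the test-strip pot in the wide round cup, and lay the coverslip box flat, lid up, in the low square holder. Set each thing down gently rather than dropping it, all the way onto the floor of its holder. The two larger dropper bottles look much the same but are bench stock: leave them standing where they are.

Things in the scene. Friction and masses are not known exactly. Their poses are not given: they have to be found in the camera images.
- small_bottle_a: small dropper bottle of brown glass with a black rubber-bulb cap: round body 33 mm in diameter up to 50 mm high, then a narrow neck and bulb (16 mm wide at the top), 91 mm tall in all, 70 g. There are two alike. Origin: centre of its foot; z up along the bottle. Grip the body 30 to 48 mm above the foot, so that the fingertips stay above the cup's rim.
- small_bottle_b: small dropper bottle of brown glass with a black rubber-bulb cap: round body 33 mm in diameter up to 50 mm high, then a narrow neck and bulb (16 mm wide at the top), 91 mm tall in all, 70 g. There are two alike. Origin: centre of its foot; z up along the bottle. Grip the body 30 to 48 mm above the foot, so that the fingertips stay above the cup's rim.
- strip_pot: round pot of test strips, printed with a grid of small squares, with a black screw cap: 43 mm in diameter, 87 mm tall (body 41 mm in diameter up to 70 mm, cap above), 60 g. Origin: centre of its foot; z up. Grip the body 38 to 68 mm above the foot.
- coverslip_box: flat square coverslip box, pale below with a blue lid (the lid does not come off): 52x52 mm, 23 mm high, 30 g. Origin: centre of its underside; x and y along its edges, z up. Grip its upper 12 mm across two opposite sides, so that the fingertips stay above the holder's rim.
- large_bottle_a: larger dropper bottle of the same kind as the small ones, a look-alike that stays where it is: body 38 mm in diameter up to 62 mm high, 103 mm tall in all. Origin: centre of its foot; z up.
- large_bottle_b: larger dropper bottle of the same kind as the small ones, a look-alike that stays where it is: body 38 mm in diameter up to 62 mm high, 103 mm tall in all. Origin: centre of its foot; z up.
- bottle_cup_a: narrow round grey plastic cup on a thin 74 mm square foot, one of four holders fixed side by side, at 76 to 77 mm pitch, at one end of a green rimmed tray (174x264 mm, rim 23 mm high). Holds one small dropper bottle: 49 mm inside, 54 mm outside diameter, rim 28 mm above the holder's origin, inner floor 4 mm above it. There are two alike. Origin: centre of the foot's underside (2 mm above the trolley top); z up, x and y along the foot's edges.
- bottle_cup_b: narrow round grey plastic cup on a thin 74 mm square foot, one of four holders fixed side by side, at 76 to 77 mm pitch, at one end of a green rimmed tray (174x264 mm, rim 23 mm high). Holds one small dropper bottle: 49 mm inside, 54 mm outside diameter, rim 28 mm above the holder's origin, inner floor 4 mm above it. There are two alike. Origin: centre of the foot's underside (2 mm above the trolley top); z up, x and y along the foot's edges.
- pot_cup: wide round grey plastic cup on the same 74 mm square foot, in the same tray; for the strip pot: 59 mm inside, 64 mm outside diameter, rim 36 mm above its origin, inner floor 4 mm above it. Origin: centre of the foot's underside (2 mm above the trolley top); z up, x and y along the foot's edges.
- square_holder: low square grey plastic holder in the same tray, 74 mm square, for the coverslip box: pocket 68x68 mm inside, its floor 10 mm and its rim 17 mm above the origin. Origin: centre of the underside (2 mm above the trolley top); z up, x and y along its edges.
Things that resemble listed ones, but are neither listed nor needed, are in the scene too. What is shaped like the strip_pot but blue is not meant.

How it is judged:
At the end, for the whole second after the job is handed in: Bottles (either way round) and pot within 11 mm of their cups' centres, box within 13 mm of its holder's; each on the holder floor within 3 mm, upright within 0.12 rad, at rest, released. The two larger bottles within 20 mm of their start and upright within 0.15 rad (((horizontal distance between small_bottle_a and bottle_cup_a below 0.011 m and z of small_bottle_a in the frame of bottle_cup_a between 0.001 and 0.007 m and horizontal distance between small_bottle_b and bottle_cup_b below 0.011 m and z of small_bottle_b in the frame of bottle_cup_b between 0.001 and 0.007 m) or (horizontal distance between small_bottle_a and bottle_cup_b below 0.011 m and z of small_bottle_a in the frame of bottle_cup_b between 0.001 and 0.007 m and horizontal distance between small_bottle_b and bottle_cup_a below 0.011 m and z of small_bottle_b in the frame of bottle_cup_a between 0.001 and 0.007 m)) and horizontal distance between strip_pot and pot_cup below 0.011 m and z of strip_pot in the frame of pot_cup between 0.001 and 0.007 m and horizontal distance between coverslip_box and square_holder below 0.013 m and z of coverslip_box in the frame of square_holder between 0.007 and 0.013 m and angle between each of small_bottle_a, small_bottle_b, strip_pot, coverslip_box's own z axis and vertical below 0.12 rad and linear speed of each of small_bottle_a, small_bottle_b, strip_pot, coverslip_box below 0.02 m/s and contact force between each of small_bottle_a, small_bottle_b, strip_pot, coverslip_box and the fingers below 0.05 N and distance of each of large_bottle_a, large_bottle_b from where it was at the start of the episode below 0.02 m and angle between each of large_bottle_a, large_bottle_b's own z axis and vertical below 0.15 rad); the robot touches nothing.
It fails at once if a small bottle, the strip pot or the coverslip box is dropped (falls free of the fingers faster than 0.7 m/s, a fall of about 25 mm) ((linear speed of small_bottle_a above 0.7 m/s and contact force between small_bottle_a and the fingers below 0.01 N) or (linear speed of small_bottle_b above 0.7 m/s and contact force between small_bottle_b and the fingers below 0.01 N) or (linear speed of strip_pot above 0.7 m/s and contact force between strip_pot and the fingers below 0.01 N) or (linear speed of coverslip_box above 0.7 m/s and contact force between coverslip_box and the fingers below 0.01 N)).
It fails at once if a larger dropper bottle is moved by more than 20 mm or tipped over (distance of any of large_bottle_a, large_bottle_b from where it was at the start of the episode above 0.02 m or angle between any of large_bottle_a, large_bottle_b's own z axis and vertical above 0.4 rad).
It also fails if it takes over 96 s, if anything falls off the work surface, if the arm or the gripper's body presses on something with over 40 N, if the wrist force passes 120 N, or if a joint passes its speed limit or range.

## Working session

There is one attempt and no reset: what is moved stays moved. The work goes in short steps, Python scripts to look and compute and a tool call to move; the robot and the scene stay as the last step left them, time stands still between calls to the robot, and variables do not carry over. Pictures are saved under pics/ and viewed, and the job is handed in when it is done.

Besides the shell and the picture viewer there is one more tool, called after "Emit:" by a JSON object that holds its "op" and its "data", one argument or row to a line. move_arm: Moves the arm, as the interface text tells. Its arguments: {"type":"object","properties":{"series":{"type":"array"},"newtons":{"type":"number"}},"required":["series"]}

```bash
mkdir -p pics
cat > h.py <<'E'
import numpy as np, cv2, json
from rig import manip
def grab(n,tag):
    s=manip.get_state()
    im=manip.get_image(n)
    cv2.imwrite(f'pics/{tag}.png',im['color'][:,:,::-1])
    np.save(f'pics/{tag}.npy',{**im,'state':s},allow_pickle=True)
    return im,s
def load(tag): return np.load(f'pics/{tag}.npy',allow_pickle=True).item()
def q2R(q):
    from scipy.spatial.transform import Rotation as Ro
    return Ro.from_quat([q[1],q[2],q[3],q[0]]).as_matrix()
def campose(im):
    if 'R' in im and im['R'] is not None:
        R=np.array(im['R']);t=np.array(im['t']);return R,t
    T=np.array(im['tool_from_camera']);s=im['state'];Rt=q2R(s['ee_rot'])
    Rwc=Rt@T[:3,:3];c=Rt@T[:3,3]+np.array(s['position'])
    return Rwc.T,-Rwc.T@c
def ray(im,u,v):
    x=(u-im['cx'])/im['fx'];y=(v-im['cy'])/im['fy']
    d=np.array([x,y]);p=d.copy()
    for _ in range(20): p=d/(1+im['k1']*(p@p))
    R,t=campose(im)
    return -R.T@t, R.T@np.array([p[0],p[1],1.])
def onz(im,u,v,z):
    o,d=ray(im,u,v);return o+d*(z-o[2])/d[2]
def proj(im,X):
    R,t=campose(im);c=R@np.array(X)+t;p=c[:2]/c[2];p=p*(1+im['k1']*(p@p))
    return np.array([im['fx']*p[0]+im['cx'],im['fy']*p[1]+im['cy']])
E
python3 - <<'E'
from h import *
for n in ['scene','top','wrist']:
    im,s=grab(n,n+'0'); print(n,{k:(v if np.ndim(v)==0 else np.round(v,3).tolist()) for k,v in im.items() if k!='color'})
print(s)
E
```

```text
scene {'fx': 380.4002814760531, 'fy': 380.4002814760531, 'cx': 253.36852138934518, 'cy': 182.87628827679026, 'k1': -0.11812215148407754, 'R': [[-0.72, -0.694, -0.001], [-0.442, 0.459, -0.771], [0.535, -0.555, -0.637]], 't': [0.332, 0.324, 0.542]}
top {'fx': 428.939810470584, 'fy': 428.939810470584, 'cx': 254.9725673152317, 'cy': 186.5027068979168, 'k1': -0.08977036854057861, 'R': [[-0.017, -1.0, -0.015], [-0.994, 0.019, -0.111], [0.112, 0.013, -0.994]], 't': [-0.069, 0.542, 0.945]}
wrist {'fx': 264.6626898173282, 'fy': 264.6626898173282, 'cx': 259.1078426251489, 'cy': 194.32012593228143, 'k1': -0.03057799707359435, 'tool_from_camera': [[-0.0, -0.948, -0.318, 0.083], [1.0, -0.001, 0.001, 0.0], [-0.001, -0.318, 0.948, -0.132], [0.0, 0.0, 0.0, 1.0]]}
{'clock': 0.1, 'qpos': array([ 1.00999556e+00,  2.76518351e-01,  1.50600137e+00,  1.12769839e-06,
        1.36069837e+00, -1.20976507e-01]), 'qd': array([ 1.62523125e-03, -1.92859604e-03, -4.17250301e-03,  5.79904747e-04,
        9.43468538e-04, -7.98504003e-05]), 'effort': array([ 2.26830343e-03, -4.17699909e+01, -2.46406657e+01, -3.45603166e-04,
        5.78403400e-03, -1.58661112e-05]), 'position': array([0.2445747 , 0.51989458, 0.2415359 ]), 'ee_rot': array([-2.72231397e-04,  2.18143912e-01,  9.75916274e-01, -7.65768334e-04]), 'contact_force': array([-0.68566025, -0.41579839,  0.25306175]), 'moment': array([ 0.07923589,  0.01438646, -0.0187675 ]), 'width': 0.08523911540987766}
```

View pics/scene0.png

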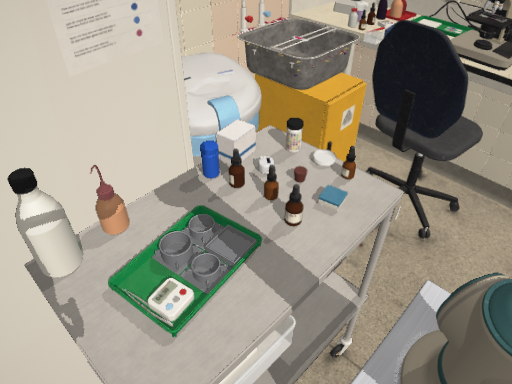

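View pics/top0.png

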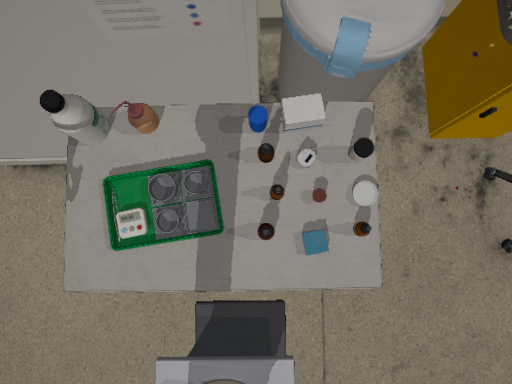

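View pics/wrist0.png

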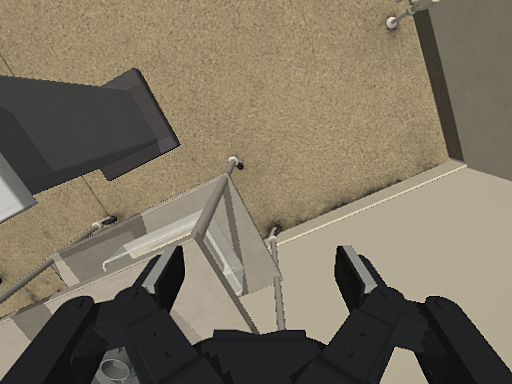

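Run:
```python
from h import *
a=load('top0')['color'][:,:,::-1];b=load('scene0')['color'][:,:,::-1]
cv2.imwrite('pics/t1.png',cv2.resize(a[95:260,235:390],None,fx=5,fy=5,interpolation=cv2.INTER_CUBIC)[:600*2][:,:800])
cv2.imwrite('pics/t1.png',cv2.resize(a[95:255,235:390],None,fx=3.7,fy=3.7,interpolation=cv2.INTER_CUBIC))
cv2.imwrite('pics/t2.png',cv2.resize(a[155:255,100:230],None,fx=6,fy=6,interpolation=cv2.INTER_CUBIC))
cv2.imwrite('pics/s1.png',cv2.resize(b[110:240,190:370],None,fx=4.4,fy=4.4,interpolation=cv2.INTER_CUBIC))
cv2.imwrite('pics/s2.png',cv2.resize(b[200:330,100:270],None,fx=4.5,fy=4.5,interpolation=cv2.INTER_CUBIC))
```

```text
(no output)
```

View pics/t1.png

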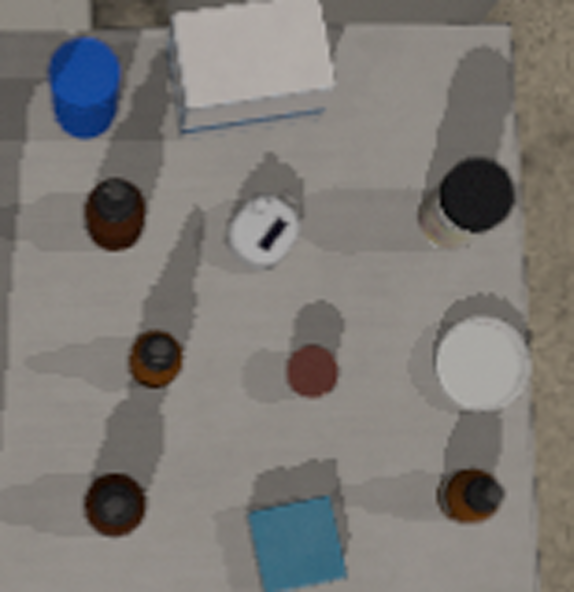

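View pics/t2.png

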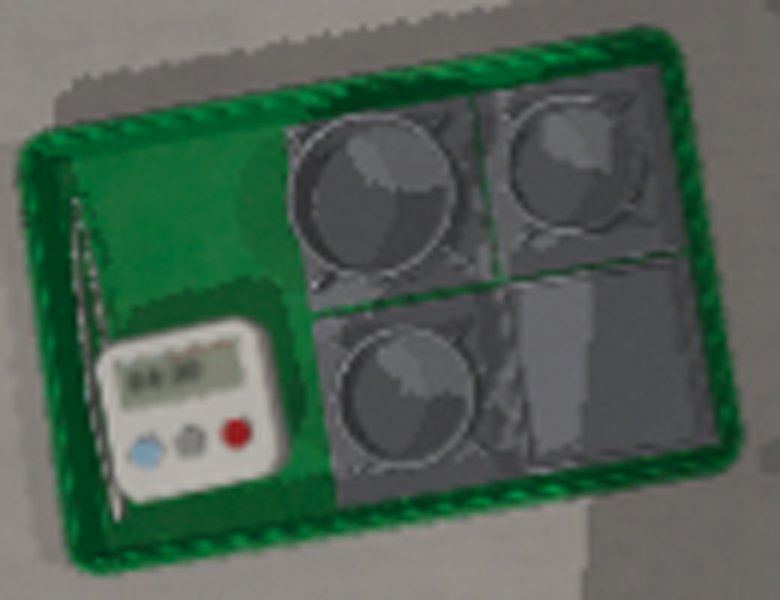

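View pics/s1.png

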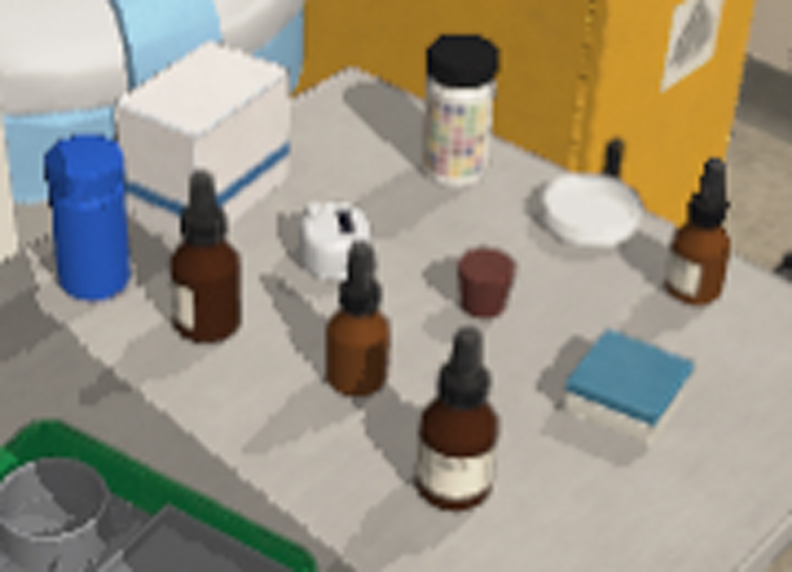

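View pics/s2.png

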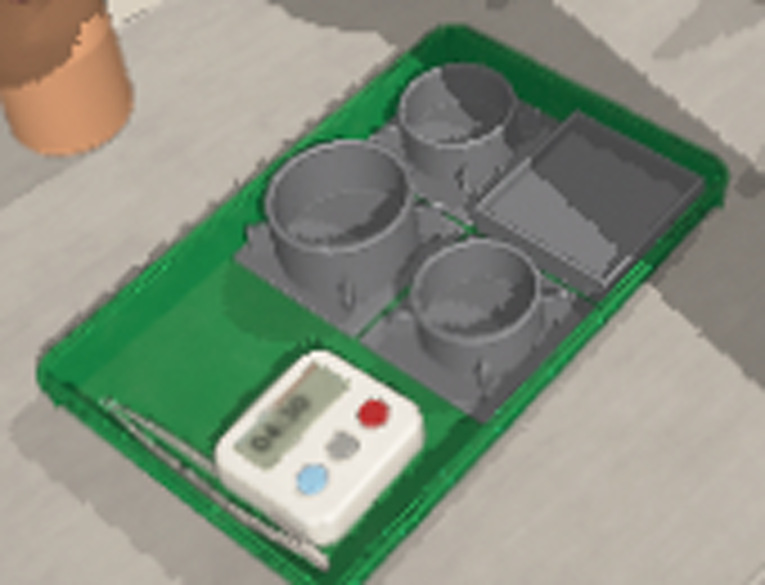

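Run:
```python
from h import *
T=load('top0');S=load('scene0')
t1=lambda x,y:((x+.5)/3.7-.5+235,(y+.5)/3.7-.5+95)
t2=lambda x,y:((x+.5)/6-.5+100,(y+.5)/6-.5+155)
s1=lambda x,y:((x+.5)/4.4-.5+190,(y+.5)/4.4-.5+110)
s2=lambda x,y:((x+.5)/4.5-.5+100,(y+.5)/4.5-.5+200)
def tri(p,q):
    o1,d1=ray(T,*p);o2,d2=ray(S,*q);A=np.stack([d1,-d2],1);k=np.linalg.lstsq(A,o2-o1,rcond=None)[0]
    a=o1+d1*k[0];b=o2+d2*k[1];return np.round((a+b)/2,4),round(np.linalg.norm(a-b)*1000,1)
print('tri')
for n,p,q in [('small1 top',(160,346),(361,245)),('small2 top',(487,488),(715,163)),('L1 top',(114,195),(203,174)),('L2 top',(115,502),(468,332)),('pot cap',(477,193),(462,48)),('blue',(85,70),(85,150))]:
    print(n,tri(t1(*p),s1(*q)))
for n,p,q in [('cupA',(577,164),(457,105)),('potcup',(374,195),(339,195)),('cupB',(408,398),(476,290))]:
    print(n,tri(t2(*p),s2(*q)), onz(T,*t2(*p),.030 if n!='potcup' else .038).round(4), onz(S,*s2(*q),.030 if n!='potcup' else .038).round(4))
print('onz')
for n,p,z in [('s1 body',(156,360),.045),('s2 body',(470,497),.045),('s1 bulb',(160,346),.091),('s2 bulb',(487,488),.091),('pot',(477,193),.087)]: print(n,onz(T,*t1(*p),z).round(4))
# bottle foot centre from scene: foot bottom visible edge ->
for n,q in [('s1',(357,378)),('s2',(697,287)),('pot',(455,170)),('L1',(205,322)),('L2',(455,490))]: print('foot scene',n,onz(S,*s1(*q),0).round(4))
c=[onz(T,*t1(*p),.023) for p in [(248,512),(330,495),(346,577),(266,592)]];print('box',np.round(c,4).tolist(),np.mean(c,0))
c=[onz(S,*s1(*p),.023) for p in [(567,380),(612,331),(693,368),(652,425)]];print('box',np.round(c,4).tolist(),np.mean(c,0))
c=[onz(S,*s2(*p),.019) for p in [(478,208),(575,112),(705,182),(602,288)]];print('sq',np.round(c,4).tolist(),np.mean(c,0))
c=[onz(T,*t2(*p),.025) for p in [(25,140),(670,30),(740,455),(85,570)]];print('tray',np.round(c,4).tolist(),np.mean(c,0))
```

```text
tri
small1 top (array([ 0.5292, -0.1281,  0.0908]), np.float64(0.4))
small2 top (array([ 0.4421, -0.3142,  0.0912]), np.float64(4.9))
L1 top (array([ 0.6155, -0.1029,  0.1052]), np.float64(0.8))
L2 top (array([ 0.4398, -0.1007,  0.1024]), np.float64(1.4))
pot cap (array([ 0.6155, -0.315 ,  0.0908]), np.float64(0.0))
blue (array([ 0.6931, -0.0879,  0.0916]), np.float64(0.0))
cupA (array([0.555 , 0.0577, 0.028 ]), np.float64(2.8)) [0.5537 0.0564 0.03  ] [0.5545 0.0596 0.03  ]
potcup (array([0.5434, 0.1337, 0.0363]), np.float64(2.3)) [0.5424 0.1325 0.038 ] [0.543  0.1352 0.038 ]
cupB (array([0.4668, 0.1221, 0.0283]), np.float64(2.4)) [0.4658 0.1209 0.03  ] [0.4666 0.1237 0.03  ]
onz
s1 body [ 0.5258 -0.1273  0.045 ]
s2 body [ 0.4397 -0.3137  0.045 ]
s1 bulb [ 0.5293 -0.128   0.091 ]
s2 bulb [ 0.4442 -0.313   0.091 ]
pot [ 0.6163 -0.316   0.087 ]
foot scene s1 [ 0.5301 -0.1302  0.    ]
foot scene s2 [ 0.4412 -0.3252  0.    ]
foot scene pot [ 0.6174 -0.3198  0.    ]
foot scene L1 [ 0.6228 -0.1065  0.    ]
foot scene L2 [ 0.4384 -0.1013  0.    ]
box [[0.4336, -0.1822, 0.023], [0.4429, -0.2328, 0.023], [0.3929, -0.241, 0.023], [0.3848, -0.1919, 0.023]] [ 0.41355592 -0.21196037  0.023     ]
box [[0.4337, -0.1845, 0.023], [0.4399, -0.2333, 0.023], [0.3914, -0.2381, 0.023], [0.3822, -0.1866, 0.023]] [ 0.41178949 -0.21060306  0.023     ]
sq [[0.508, 0.0881, 0.019], [0.5203, 0.0178, 0.019], [0.4465, 0.0072, 0.019], [0.4365, 0.0807, 0.019]] [0.47781084 0.04846838 0.019     ]
tray [[0.5679, 0.273, 0.025], [0.6055, 0.0212, 0.025], [0.4426, -0.0043, 0.025], [0.4023, 0.2465, 0.025]] [0.50457334 0.13409251 0.025     ]
```

The images show small bottles (tops at 0.091 m) at top px (277,192) and (362,229). The taller, darker bottles (tops at about 0.103 m) are at (266,153) and (266,232). The tray holds the wide cup at (162,187), the narrow cups at (196,182) and (168,221), and the square holder at (200,215). I'll go above the coverslip box first.

Emit:
{"op": "move_arm", "data": {
  "series": [
    [[0.0085, -0.036, -0.004, 0, 0, -0.05, 0.07], [0.0085, -0.036, -0.004, 0, 0, -0.05, 0.07], [0.0085, -0.036, -0.004, 0, 0, -0.05, 0.07], [0.0085, -0.036, -0.004, 0, 0, -0.05, 0.07], [0.0085, -0.036, -0.004, 0, 0, -0.05, 0.07], [0.0085, -0.036, -0.004, 0, 0, -0.05, 0.07], [0.0085, -0.036, -0.004, 0, 0, -0.05, 0.07], [0.0085, -0.036, -0.004, 0, 0, -0.05, 0.07], [0.0085, -0.036, -0.004, 0, 0, -0.05, 0.07], [0.0085, -0.036, -0.004, 0, 0, -0.05, 0.07], [0.0085, -0.036, -0.004, 0, 0, -0.05, 0.07], [0.0085, -0.036, -0.004, 0, 0, -0.05, 0.07], [0.0085, -0.036, -0.004, 0, 0, -0.05, 0.07], [0.0085, -0.036, -0.004, 0, 0, -0.05, 0.07], [0.0085, -0.036, -0.004, 0, 0, -0.05, 0.07], [0.0085, -0.036, -0.004, 0, 0, -0.05, 0.07], [0.0085, -0.036, -0.004, 0, 0, -0.05, 0.07], [0.0085, -0.036, -0.004, 0, 0, -0.05, 0.07], [0.0085, -0.036, -0.004, 0, 0, -0.05, 0.07], [0, 0, 0, 0, 0, 0, 0.07]]
  ],
  "newtons": 30
}}

```text
clock: 1.82
position: [0.4086, -0.1702, 0.1659]
ee_rot: [0.002, 0.643, 0.766, -0.001]
contact_force: [0.8, 0.1, 0.3]
width: 0.0703
```

```bash
cat >> h.py <<'E'
def mask_c(m,minA=30):
    n,l,st,c=cv2.connectedComponentsWithStats(m.astype(np.uint8)); return [(st[i],c[i]) for i in range(1,n) if st[i][4]>=minA],l
def yaw(s):
    R=q2R(s['ee_rot']);return np.degrees(np.arctan2(R[1,1],R[0,1])),np.degrees(np.arccos(-R[2,2]))
E
python3 - <<'E'
from h import *
im,s=grab('wrist','w1'); im={**im,'state':s}
print(s['position'],yaw(s))
hsv=cv2.cvtColor(im['color'],cv2.COLOR_RGB2HSV)
m=(abs(hsv[...,0].astype(int)-101)<10)&(hsv[...,1]>110)
cs,l=mask_c(m,200)
for st,c in cs:
    k=st; print(st,c)
    cn=cv2.findContours((l==l[m&(l>0)][0]).astype(np.uint8),0,2)[0]
    cnt,_=cv2.findContours(np.uint8(m),0,2)
big=max(cnt,key=cv2.contourArea); r=cv2.minAreaRect(big); print(r, onz(im,*r[0],.023))
b=cv2.boxPoints(r); P=np.array([onz(im,*q,.023) for q in b]); print(P.round(4), P.mean(0)); 
e=P[1]-P[0];f=P[2]-P[1];print(np.degrees(np.arctan2(e[1],e[0])),np.degrees(np.arctan2(f[1],f[0])),np.linalg.norm(e),np.linalg.norm(f))
E
```

```text
[ 0.40861093 -0.17019656  0.16591874] (np.float64(10.019194580301606), np.float64(0.28832055762759007))
[ 234  198   46   42 1861] [256.77109081 218.22353573]
[465 205  47  70 548] [480.72992701 236.14416058]
((256.5, 218.5), (41.0, 45.0), 90.0) [ 0.41234669 -0.20938097  0.023     ]
[[ 0.3837 -0.1894  0.023 ]
 [ 0.4326 -0.1808  0.023 ]
 [ 0.4426 -0.2305  0.023 ]
 [ 0.391  -0.2396  0.023 ]] [ 0.41247071 -0.21008137  0.023     ]
9.962004680969573 -78.58564912219252 0.04957386297466265 0.050676449684030955
```

View pics/w1.png

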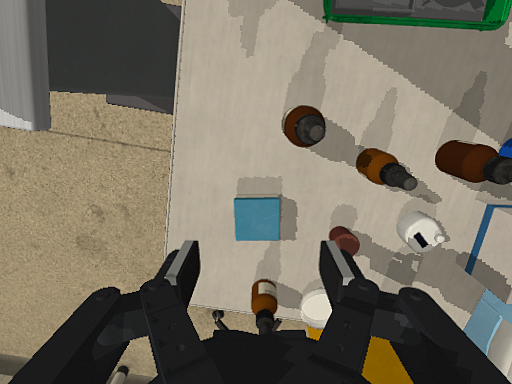

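The wrist view shows the blue lid square at px (257,218), which puts the box at (0.4125, -0.2105). That matches the top and scene views, and the jaws are already aligned with it. I'll pick it up.

Emit:
{"op": "move_arm", "data": {
  "series": [
    [[0.002, -0.02, -0.02, 0, 0, 0, 0.07], [0.002, -0.0203, -0.025, 0, 0, 0, 0.07], [0, 0, -0.03, 0, 0, 0, 0.07], [0, 0, -0.03, 0, 0, 0, 0.07], [0, 0, -0.02, 0, 0, 0, 0.07], [0, 0, -0.012, 0, 0, 0, 0.07], [0, 0, -0.007, 0, 0, 0, 0.07], [0, 0, 0, 0, 0, 0, 0.07], [0, 0, 0, 0, 0, 0, 0.07]]
  ]
}}

```text
clock: 2.62
position: [0.4105, -0.2034, 0.0226]
ee_rot: [-0.0, 0.64, 0.768, 0.0]
contact_force: [-1.0, -0.4, 0.3]
width: 0.0703
```

Run:
```python
from h import *
im,s=grab('scene','s2x'); im2,s=grab('wrist','w2');print(s['position'],s['contact_force'])
cv2.imwrite('pics/s3.png',cv2.resize(im['color'][110:240,290:430,::-1],None,fx=4.4,fy=4.4))
```

```text
[ 0.41087997 -0.20383297  0.02305307] [ 0.0591111   0.1791853  -0.31437231]
```

View pics/s3.png

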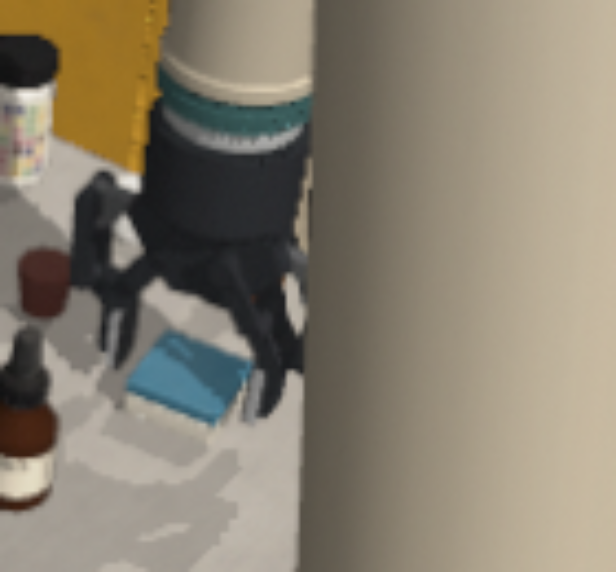

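View pics/w2.png

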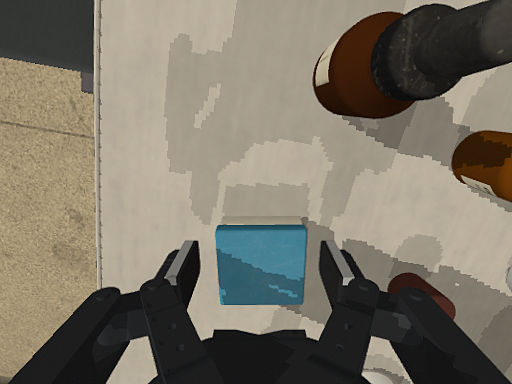

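Emit:
{"op": "move_arm", "data": {
  "series": [
    [[0.001, -0.006, -0.001, 0, 0, 0, 0.07], [0, 0, -0.001, 0, 0, 0, 0.06], [0, 0, 0, 0, 0, 0, 0.045], [0, 0, 0, 0, 0, 0, 0.04], [0, 0, 0, 0, 0, 0, 0.04], [0, 0, 0, 0, 0, 0, 0.04], [0, 0, 0, 0, 0, 0, 0.04], [0, 0, 0, 0, 0, 0, 0.04]]
  ],
  "newtons": 30
}}

```text
clock: 3.38
position: [0.412, -0.2107, 0.021]
ee_rot: [0.001, 0.64, 0.768, -0.0]
contact_force: [0.4, -1.0, 5.6]
width: 0.0504
```

Emit:
{"op": "move_arm", "data": {
  "series": [
    [[0, 0, 0, 0, 0, 0, 0.04], [0, 0, 0.005, 0, 0, 0, 0.04], [0, 0, 0.012, 0, 0, 0, 0.04], [0, 0, 0.02, 0, 0, 0, 0.04], [0, 0, 0.025, 0, 0, 0, 0.04], [0, 0, 0.025, 0, 0, 0, 0.04], [0, 0, 0.02, 0, 0, 0, 0.04], [0, 0, 0.012, 0, 0, 0, 0.04], [0, 0, 0.005, 0, 0, 0, 0.04], [0, 0, 0, 0, 0, 0, 0.04]]
  ]
}}

```text
clock: 4.22
position: [0.4117, -0.2101, 0.1453]
ee_rot: [0.001, 0.64, 0.768, 0.0]
contact_force: [0.2, 0.7, 0.1]
width: 0.0508
```

Run:
```python
from h import *
im,s=grab('scene','s4x'); im2,s=grab('wrist','w4');print(s['position'],s['contact_force'],s['width'])
cv2.imwrite('pics/s4.png',cv2.resize(im['color'][80:220,270:390,::-1],None,fx=4.2,fy=4.2))
```

```text
[ 0.41108799 -0.20974641  0.14431746] [-0.46943222 -0.29015222 -0.32431487] 0.05048439994785401
```

View pics/s4.png

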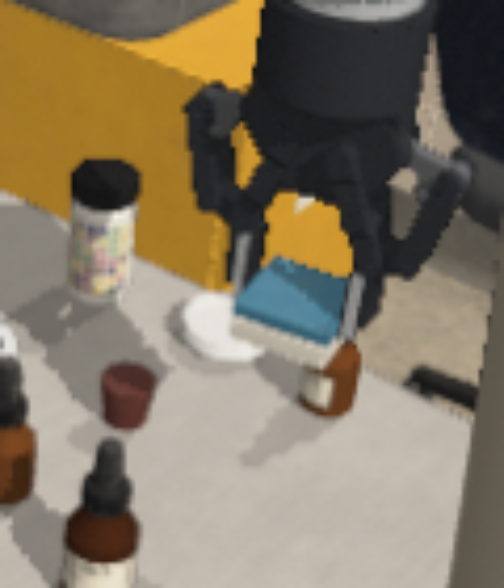

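View pics/w4.png

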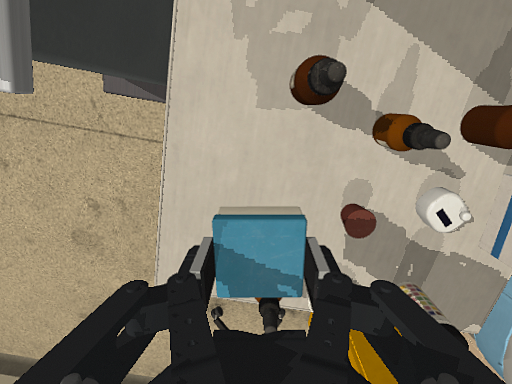

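Emit:
{"op": "move_arm", "data": {
  "series": [
    [[0, 0, 0.015, 0, 0, 0, 0.04], [0, 0, 0.02, 0, 0, 0, 0.04], [0.0055, 0.015, 0, 0, 0, 0, 0.04], [0.0055, 0.02, 0, 0, 0, -0.02, 0.04], [0.0055, 0.024, 0, 0, 0, 0, 0.04], [0.0055, 0.024, 0, 0, 0, 0, 0.04], [0.0055, 0.024, 0, 0, 0, 0, 0.04], [0.0055, 0.024, 0, 0, 0, 0, 0.04], [0.0055, 0.024, 0, 0, 0, 0, 0.04], [0.0055, 0.024, 0, 0, 0, 0, 0.04], [0.0055, 0.024, 0, 0, 0, 0, 0.04], [0.0055, 0.023, 0, 0, 0, 0, 0.04], [0.0055, 0.018, 0, 0, 0, 0, 0.04], [0.006, 0.013, 0, 0, 0, 0, 0.04], [0, 0, -0.025, 0, 0, 0, 0.04], [0, 0, -0.025, 0, 0, 0, 0.04], [0, 0, -0.01, 0, 0, 0, 0.04], [0, 0, 0, 0, 0, 0, 0.04], [0, 0, 0, 0, 0, 0, 0.04]]
  ]
}}

```text
clock: 5.9
position: [0.4768, 0.0471, 0.1179]
ee_rot: [-0.001, 0.648, 0.762, -0.001]
contact_force: [0.2, -0.9, -0.3]
width: 0.0507
```

Run:
```python
from h import *
im2,s=grab('wrist','w5');print(s['position'],s['contact_force'],s['width'],yaw(s))
```

```text
[0.47675325 0.04709424 0.11789257] [ 0.21767625 -0.9115826  -0.25087201] 0.05070012770197061 (np.float64(9.226708772395666), np.float64(0.2139624801618317))
```

View pics/w5.png

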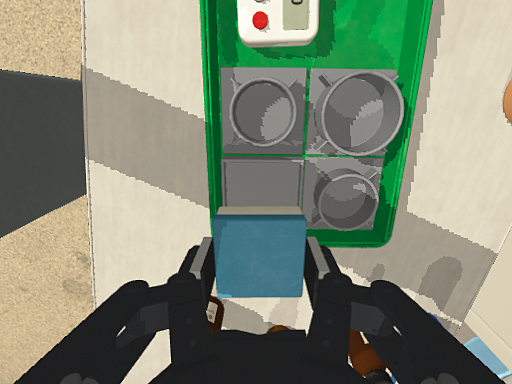

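Run:
```python
from h import *
im=load('w5')
for n,p,z in [('B',(263,111),.03),('pot',(363,113),.038),('A',(346,200),.03),('sqTL',(222,158),.019),('sqTR',(304,157),.019)]: print(n,onz(im,*p,z).round(4))
```

```text
B [0.4665 0.1252 0.03  ]
pot [0.5427 0.1365 0.038 ]
A [0.5513 0.0628 0.03  ]
sqTL [0.4374 0.0801 0.019 ]
sqTR [0.5086 0.0926 0.019 ]
```

Emit:
{"op": "move_arm", "data": {
  "series": [
    [[0.001, 0.001, -0.015, 0, 0, 0, 0.04], [0, 0, -0.02, 0, 0, 0, 0.04], [0, 0, -0.02, 0, 0, 0, 0.04], [0, 0, -0.01, 0, 0, 0, 0.04], [0, 0, -0.007, 0, 0, 0, 0.04], [0, 0, -0.004, 0, 0, 0, 0.04], [0, 0, -0.003, 0, 0, 0, 0.04], [0, 0, -0.003, 0, 0, 0, 0.04], [0, 0, 0, 0, 0, 0, 0.04], [0, 0, 0, 0, 0, 0, 0.04]]
  ]
}}

```text
clock: 6.78
position: [0.4792, 0.048, 0.0378]
ee_rot: [0.0, 0.648, 0.762, 0.0]
contact_force: [0.3, -0.7, 0.1]
width: 0.0506
```

Run:
```python
from h import *
im2,s=grab('wrist','w6');print(s['position'],s['contact_force'],s['width'],yaw(s))
im,s=grab('scene','s6x')
cv2.imwrite('pics/s6.png',cv2.resize(im['color'][170:310,120:290,::-1],None,fx=4.2,fy=4.2))
```

```text
[0.4792163  0.04799475 0.03775254] [ 0.32675441 -0.70009526  0.1270573 ] 0.05056692875279987 (np.float64(9.223074450663844), np.float64(0.058415939159535635))
```

View pics/w6.png

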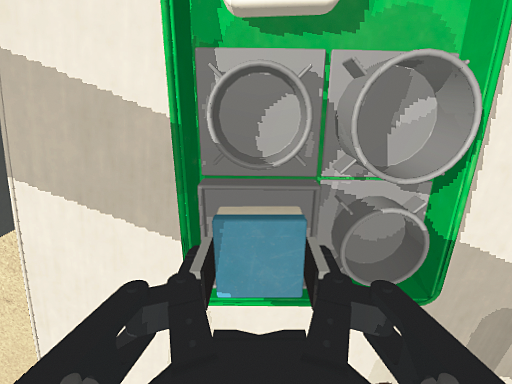

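View pics/s6.png

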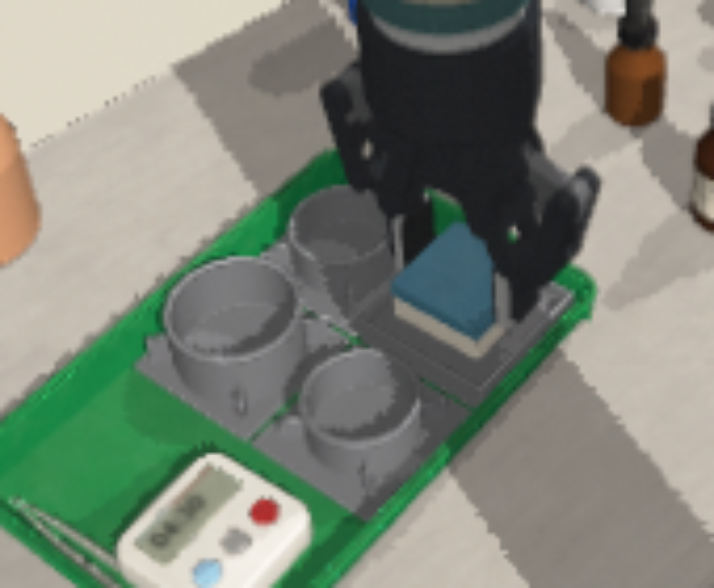

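Run:
```python
from h import *
im=load('w6')
a,b=[onz(im,*p,.019) for p in [(200,183),(320,180)]];print(a,b,np.linalg.norm(a-b),(a+b)/2+37*np.array([.0001557,-.000988,0]))
c=[onz(im,*p,.017+.023) for p in [(214,216),(306,214),(304,297),(216,297)]];print(np.round(c,4),np.mean(c,0))
for n,p,z in [('B',(260,112),.03),('pot',(416,117),.038),('A',(385,243),.03)]: print(n,onz(im,*p,z).round(4))
```

```text
[0.43788103 0.0807555  0.019     ] [0.50779998 0.09392839 0.019     ] 0.07114903045928651 [0.47860141 0.05078594 0.019     ]
[[0.4507 0.0704 0.04  ]
 [0.4989 0.0794 0.04  ]
 [0.5094 0.0266 0.04  ]
 [0.4574 0.0182 0.04  ]] [0.47909748 0.0486459  0.04      ]
B [0.4665 0.1264 0.03  ]
pot [0.5414 0.1368 0.038 ]
A [0.5525 0.0646 0.03  ]
```

Emit:
{"op": "move_arm", "data": {
  "series": [
    [[0, 0.0015, -0.002, 0, 0, 0, 0.04], [0, 0, -0.0015, 0, 0, 0, 0.04], [0, 0, -0.001, 0, 0, 0, 0.04], [0, 0, -0.0005, 0, 0, 0, 0.04], [0, 0, 0, 0, 0, 0, 0.04], [0, 0, 0, 0, 0, 0, 0.04]]
  ]
}}

```text
clock: 7.38
position: [0.4788, 0.0496, 0.033]
ee_rot: [0.0, 0.648, 0.762, 0.0]
contact_force: [-1.4, 0.5, 7.4]
width: 0.0509
```

Emit:
{"op": "move_arm", "data": {
  "series": [
    [[0, 0, 0, 0, 0, 0, 0.052], [0, 0, 0, 0, 0, 0, 0.055], [0, 0, 0, 0, 0, 0, 0.058], [0, 0, 0, 0, 0, 0, 0.059], [0, 0, 0.003, 0, 0, 0, 0.059], [0, 0, 0.01, 0, 0, 0, 0.062], [0, 0, 0.03, 0, 0, 0, 0.065], [0, 0, 0.03, 0, 0, 0, 0.065], [0, 0, 0.03, 0, 0, 0, 0.065], [0, 0, 0, 0, 0, 0, 0.065]]
  ]
}}

```text
clock: 8.22
position: [0.4828, 0.0494, 0.1408]
ee_rot: [0.005, 0.648, 0.762, 0.004]
contact_force: [0.9, 0.1, 1.2]
width: 0.065
```

Run:
```python
from h import *
im2,s=grab('wrist','w7');print(s['position'],s['contact_force'],s['width'],yaw(s))
```

```text
[0.48278958 0.04941419 0.14078797] [0.93518471 0.05682889 1.21081165] 0.06497480063231441 (np.float64(9.234402058232408), np.float64(0.6580917289721321))
```

View pics/w7.png

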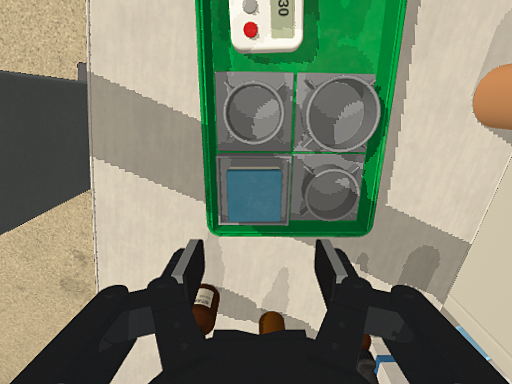

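The box lies flat and centred in the square pocket (lid at px 254,195). Next is the pot. I'll compare the estimates, then fly there.

Run:
```python
from h import *
im2,s=grab('wrist','w8');im=load('w8');print(s['position'],yaw(s))
g=cv2.cvtColor(im['color'],cv2.COLOR_RGB2GRAY)
cv2.imwrite('pics/w8c.png',cv2.resize(im['color'][60:240,200:400,::-1],None,fx=3.3,fy=3.3,interpolation=cv2.INTER_CUBIC))
hsv=cv2.cvtColor(im['color'],cv2.COLOR_RGB2HSV)
m=np.uint8((abs(hsv[...,0].astype(int)-101)<10)&(hsv[...,1]>110));m[250:]=0;m[:,330:]=0
c=max(cv2.findContours(m,0,2)[0],key=cv2.contourArea);print(onz(im,*cv2.minAreaRect(c)[0],.035))
```

```text
[0.48128997 0.04942277 0.13845113] (np.float64(9.225304385507359), np.float64(0.4420312218429285))
[0.47847711 0.0507153  0.035     ]
```

View pics/w8c.png

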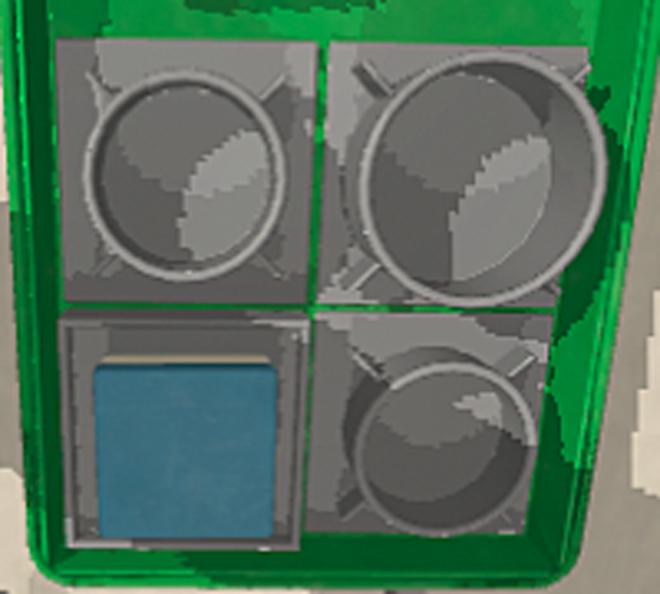

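Run:
```python
from h import *
im=load('w8')
f=lambda x,y:((x+.5)/3.3-.5+200,(y+.5)/3.3-.5+60)
for n,p,z in [('B',(186,174),.03),('pot',(483,178),.038),('A',(446,447),.03)]: print(n,onz(im,*f(*p),z).round(4))
c=[onz(im,*f(*p),.019) for p in [(60,317),(310,318),(300,548),(65,546)]];print(np.round(c,4),np.mean(c,0))
```

```text
B [0.4667 0.125  0.03  ]
pot [0.5421 0.1367 0.038 ]
A [0.5536 0.0619 0.03  ]
[[0.4369 0.0798 0.019 ]
 [0.5085 0.091  0.019 ]
 [0.5201 0.0185 0.019 ]
 [0.4466 0.0076 0.019 ]] [0.47802691 0.04919871 0.019     ]
```

Emit:
{"op": "move_arm", "data": {
  "series": [
    [[0, 0, 0.03, 0, 0, 0, 0.065], [0.006, -0.016, 0.02, 0, 0, 0, 0.065], [0.011, -0.03, 0, 0, 0, 0, 0.065], [0.012, -0.032, 0, 0, 0, 0, 0.065], [0.012, -0.032, 0, 0, 0, 0, 0.065], [0.012, -0.032, 0, 0, 0, 0, 0.065], [0.012, -0.032, 0, 0, 0, 0, 0.065], [0.012, -0.032, 0, 0, 0, 0, 0.065], [0.012, -0.032, 0, 0, 0, 0, 0.065], [0.012, -0.032, 0, 0, 0, 0, 0.065], [0.012, -0.032, 0, 0, 0, 0, 0.065], [0.012, -0.03, 0, 0, 0, 0, 0.065], [0.01, -0.02, 0, 0, 0, 0, 0.065], [0.004, -0.012, 0, 0, 0, 0, 0.065], [0, 0, 0, 0, 0, 0, 0.065], [0, 0, 0, 0, 0, 0, 0.065]]
  ]
}}

```text
clock: 9.65
position: [0.6168, -0.3137, 0.1835]
ee_rot: [-0.002, 0.648, 0.761, 0.0]
contact_force: [1.1, 0.8, 0.4]
width: 0.0651
```

Run:
```python
from h import *
im2,s=grab('wrist','w9');im=load('w9');print(s['position'],yaw(s))
for p,z in [((.6158,-.3155),.087),((.6158,-.3155),0),((.442,-.3145),.091)]: print(proj(im,[*p,z]))
```

```text
[ 0.61683219 -0.31369669  0.18353632] (np.float64(9.187118864120915), np.float64(0.23864620569804734))
[258.43111674 202.35279408]
[258.73003465 178.17268772]
[ 65.47426891 173.2769187 ]
```

View pics/w9.png

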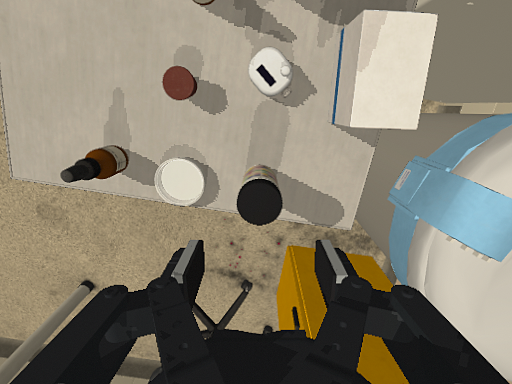

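The pot cap sits at px (260,201) against a predicted (258,202), so the estimate holds. I'll descend and grip.

Emit:
{"op": "move_arm", "data": {
  "series": [
    [[0, -0.002, -0.02, 0, 0, 0, 0.065], [0, 0, -0.025, 0, 0, 0, 0.065], [0, 0, -0.025, 0, 0, 0, 0.065], [0, 0, -0.025, 0, 0, 0, 0.065], [0, 0, -0.02, 0, 0, 0, 0.065], [0, 0, -0.012, 0, 0, 0, 0.065], [0, 0, -0.006, 0, 0, 0, 0.065], [0, 0, 0, 0, 0, 0, 0.065], [0, 0, 0, 0, 0, 0, 0.065]]
  ]
}}

```text
clock: 10.45
position: [0.6183, -0.3162, 0.0533]
ee_rot: [0.001, 0.648, 0.762, 0.0]
contact_force: [-0.2, -0.4, 0.9]
width: 0.0649
```

Run:
```python
from h import *
im2,s=grab('wrist','w10');print(s['position'],s['contact_force'])
im,s=grab('scene','s10x')
cv2.imwrite('pics/s10.png',cv2.resize(im['color'][50:220,220:380,::-1],None,fx=3.5,fy=3.5))
```

```text
[ 0.61832056 -0.31618384  0.05330467] [-0.21538534 -0.44978919  0.9225187 ]
```

View pics/s10.png

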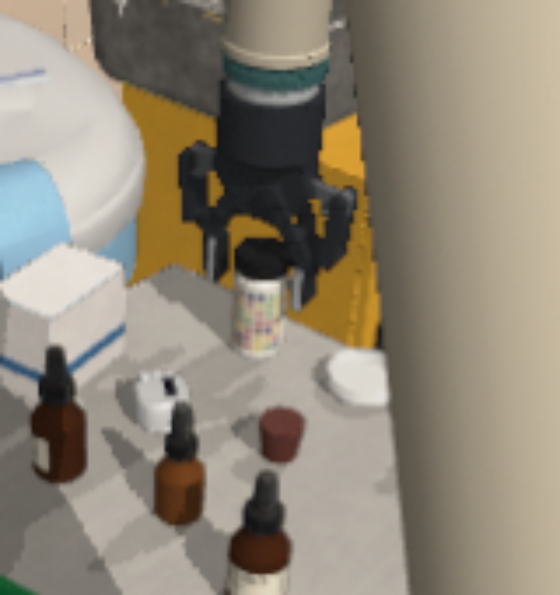

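View pics/w10.png

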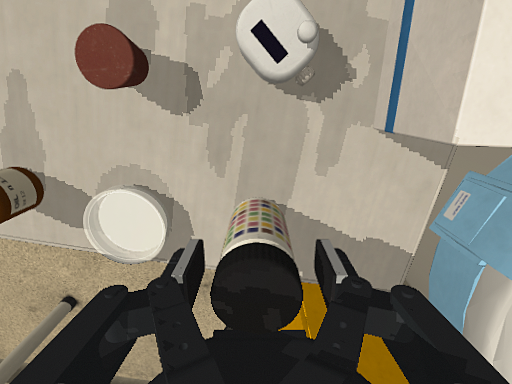

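Emit:
{"op": "move_arm", "data": {
  "series": [
    [[-0.001, 0, -0.004, 0, 0, 0, 0.065], [0, 0, -0.003, 0, 0, 0, 0.06], [0, 0, 0, 0, 0, 0, 0.05], [0, 0, 0, 0, 0, 0, 0.044], [0, 0, 0, 0, 0, 0, 0.036], [0, 0, 0, 0, 0, 0, 0.032], [0, 0, 0, 0, 0, 0, 0.032], [0, 0, 0, 0, 0, 0, 0.032], [0, 0, 0, 0, 0, 0, 0.032]]
  ],
  "newtons": 35
}}

```text
clock: 11.3
position: [0.6169, -0.3166, 0.0455]
ee_rot: [0.0, 0.648, 0.762, 0.0]
contact_force: [-0.5, 1.0, 0.9]
width: 0.0407
```

Emit:
{"op": "move_arm", "data": {
  "series": [
    [[0, 0, 0.004, 0, 0, 0, 0.032], [0, 0, 0.012, 0, 0, 0, 0.032], [0, 0, 0.022, 0, 0, 0, 0.032], [0, 0, 0.025, 0, 0, 0, 0.032], [0, 0, 0.025, 0, 0, 0, 0.032], [0, 0, 0.025, 0, 0, 0, 0.032], [0, 0, 0.02, 0, 0, 0, 0.032], [0, 0, 0.01, 0, 0, 0, 0.032], [0, 0, 0.005, 0, 0, 0, 0.032], [0, 0, 0, 0, 0, 0, 0.032]]
  ]
}}

```text
clock: 12.13
position: [0.6171, -0.3167, 0.1946]
ee_rot: [0.001, 0.648, 0.762, 0.0]
contact_force: [0.3, -0.5, -0.7]
width: 0.0406
```

Run:
```python
from h import *
im2,s=grab('wrist','w11');print(s['position'],s['contact_force'],s['width'])
im,s=grab('scene','s11x')
cv2.imwrite('pics/s11.png',cv2.resize(im['color'][30:200,220:380,::-1],None,fx=3.5,fy=3.5))
```

```text
[ 0.61714724 -0.31666415  0.1946201 ] [ 0.28673581 -0.47266402 -0.72240731] 0.04064752742599562
```

View pics/s11.png

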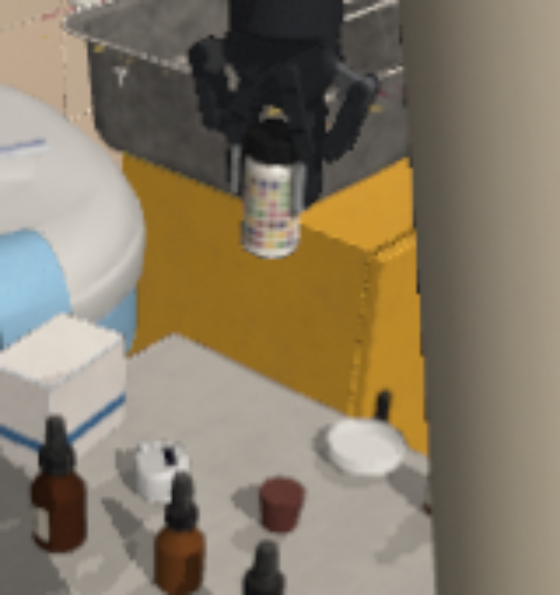

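The pot is held upright. Next I'll carry it over to the wide cup.

Emit:
{"op": "move_arm", "data": {
  "series": [
    [[-0.003, 0.012, 0, 0, 0, 0, 0.032], [-0.004, 0.022, 0, 0, 0, 0, 0.032], [-0.0045, 0.028, 0, 0, 0, 0, 0.032], [-0.0045, 0.03, 0, 0, 0, 0, 0.032], [-0.0045, 0.03, 0, 0, 0, 0, 0.032], [-0.0045, 0.03, 0, 0, 0, 0, 0.032], [-0.0045, 0.03, 0, 0, 0, 0, 0.032], [-0.0045, 0.03, 0, 0, 0, 0, 0.032], [-0.0045, 0.03, 0, 0, 0, 0, 0.032], [-0.0045, 0.03, 0, 0, 0, 0, 0.032], [-0.0045, 0.03, 0, 0, 0, 0, 0.032], [-0.0045, 0.03, 0, 0, 0, 0, 0.032], [-0.0045, 0.03, 0, 0, 0, 0, 0.032], [-0.0045, 0.03, 0, 0, 0, 0, 0.032], [-0.0045, 0.028, 0, 0, 0, 0, 0.032], [-0.0045, 0.022, 0, 0, 0, 0, 0.032], [-0.0045, 0.012, 0, 0, 0, 0, 0.032], [-0.0045, 0.006, 0, 0, 0, 0, 0.032], [0, 0, 0, 0, 0, 0, 0.032], [0, 0, 0, 0, 0, 0, 0.032]]
  ]
}}

```text
clock: 13.9
position: [0.5374, 0.1429, 0.193]
ee_rot: [0.0, 0.648, 0.762, -0.001]
contact_force: [0.3, 0.5, -0.5]
width: 0.0408
```

Emit:
{"op": "move_arm", "data": {
  "series": [
    [[0.005, -0.008, -0.02, 0, 0, 0, 0.032], [0, 0, -0.025, 0, 0, 0, 0.032], [0, 0, -0.025, 0, 0, 0, 0.032], [0, 0, -0.018, 0, 0, 0, 0.032], [0, 0, -0.01, 0, 0, 0, 0.032], [0, 0, 0, 0, 0, 0, 0.032], [0, 0, 0, 0, 0, 0, 0.032]]
  ]
}}

```text
clock: 14.48
position: [0.5433, 0.1346, 0.0954]
ee_rot: [0.0, 0.648, 0.761, -0.0]
contact_force: [-1.2, 1.1, -1.4]
width: 0.0411
```

Run:
```python
from h import *
im2,s=grab('wrist','w12');print(s['position'],s['contact_force'],s['width'])
im,s=grab('scene','s12x');a=cv2.resize(im['color'][140:310,110:260,::-1],None,fx=3.3,fy=3.3,interpolation=cv2.INTER_CUBIC)
cv2.imwrite('pics/s12.png',a)
```

```text
[0.54328778 0.13464381 0.09536742] [-1.20466984  1.11425932 -1.407526  ] 0.04109681254523869
```

View pics/s12.png

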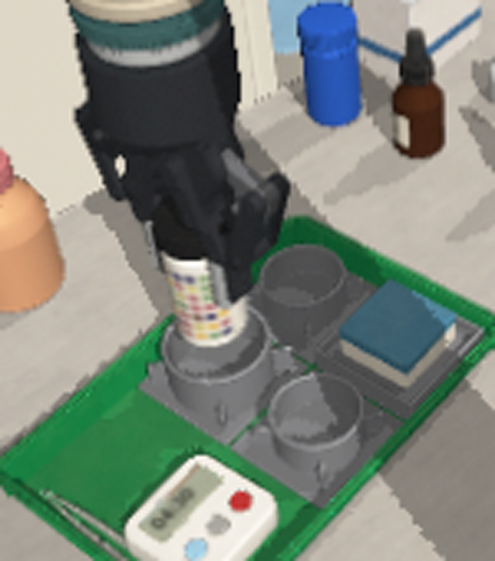

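View pics/w12.png

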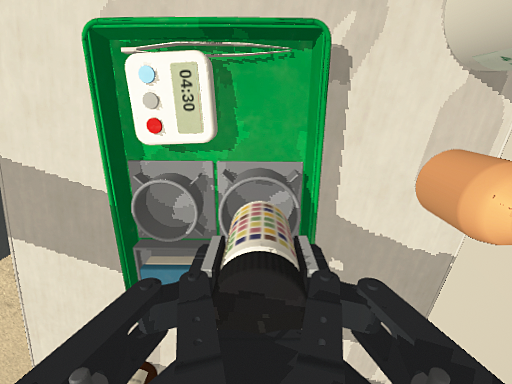

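Emit:
{"op": "move_arm", "data": {
  "series": [
    [[0, 0, -0.012, 0, 0, 0, 0.032], [0, 0, -0.012, 0, 0, 0, 0.032], [0, 0, -0.007, 0, 0, 0, 0.032], [0, 0, -0.004, 0, 0, 0, 0.032], [0, 0, -0.003, 0, 0, 0, 0.032], [0, 0, -0.002, 0, 0, 0, 0.032], [0, 0, 0, 0, 0, 0, 0.032], [0, 0, 0, 0, 0, 0, 0.032]]
  ]
}}

```text
clock: 15.25
position: [0.5432, 0.1355, 0.0557]
ee_rot: [0.0, 0.648, 0.762, 0.0]
contact_force: [0.6, -0.4, -0.7]
width: 0.0412
```

Emit:
{"op": "move_arm", "data": {
  "series": [
    [[0, 0, -0.0015, 0, 0, 0, 0.032], [0, 0, -0.001, 0, 0, 0, 0.032], [0, 0, -0.001, 0, 0, 0, 0.032], [0, 0, -0.0005, 0, 0, 0, 0.032], [0, 0, 0, 0, 0, 0, 0.032], [0, 0, 0, 0, 0, 0, 0.032]]
  ]
}}

```text
clock: 15.75
position: [0.5429, 0.1355, 0.0515]
ee_rot: [0.0, 0.648, 0.762, 0.0]
contact_force: [-0.5, 0.8, 0.4]
width: 0.041
```

Emit:
{"op": "move_arm", "data": {
  "series": [
    [[0, 0, -0.0005, 0, 0, 0, 0.032], [0, 0, -0.0005, 0, 0, 0, 0.032], [0, 0, 0, 0, 0, 0, 0.032], [0, 0, 0, 0, 0, 0, 0.032]]
  ]
}}

```text
clock: 16.08
position: [0.5431, 0.1356, 0.0514]
ee_rot: [0.0, 0.648, 0.762, 0.0]
contact_force: [-1.5, 0.3, 5.7]
width: 0.041
```

Contact at 5.7 N, so I'll release.

Emit:
{"op": "move_arm", "data": {
  "series": [
    [[0, 0, 0, 0, 0, 0, 0.043], [0, 0, 0, 0, 0, 0, 0.047], [0, 0, 0, 0, 0, 0, 0.051], [0, 0, 0, 0, 0, 0, 0.056], [0, 0, 0, 0, 0, 0, 0.058], [0, 0, 0.008, 0, 0, 0, 0.058], [0, 0, 0.02, 0, 0, 0, 0.058], [0, 0, 0.025, 0, 0, 0, 0.058], [0, 0, 0.025, 0, 0, 0, 0.058], [0, 0, 0.025, 0, 0, 0, 0.058], [0, 0, 0.02, 0, 0, 0, 0.058], [0, 0, 0.01, 0, 0, 0, 0.058], [0, 0, 0, 0, 0, 0, 0.058]]
  ]
}}

```text
clock: 17.17
position: [0.5444, 0.1357, 0.1862]
ee_rot: [0.002, 0.648, 0.762, 0.002]
contact_force: [0.4, 0.1, 0.2]
width: 0.0581
```

Run:
```python
from h import *
im2,s=grab('wrist','w13');im=load('w13');print(s['position'],s['contact_force'],s['width'])
print(proj(im,[.5425,.1355,.093]),proj(im,[.5425,.1355,.038]))
```

```text
[0.54441917 0.13574172 0.18620903] [0.3974393  0.14410502 0.22607446] 0.058052368539398255
[256.85252984 201.5233104 ] [256.92642602 184.42595714]
```

View pics/w13.png

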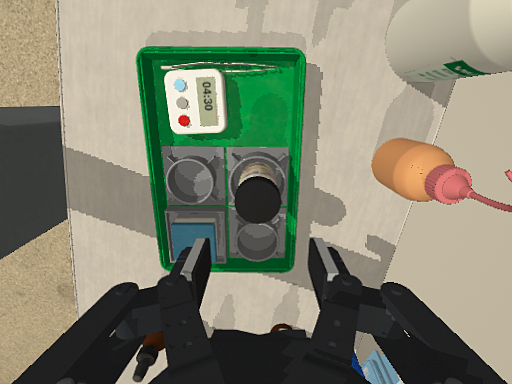

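The pot stands centred in its cup (cap at px 258,200 against a predicted 257,201). Next is the middle small bottle.

Emit:
{"op": "move_arm", "data": {
  "series": [
    [[-0.001, -0.012, 0.01, 0, 0, 0, 0.058], [-0.001, -0.022, 0, 0, 0, 0, 0.058], [-0.002, -0.03, 0, 0, 0, 0, 0.058], [-0.002, -0.032, 0, 0, 0, 0, 0.058], [-0.002, -0.032, 0, 0, 0, 0, 0.058], [-0.002, -0.032, 0, 0, 0, 0, 0.058], [-0.002, -0.032, 0, 0, 0, 0, 0.058], [-0.002, -0.03, 0, 0, 0, 0, 0.058], [-0.001, -0.022, 0, 0, 0, 0, 0.058], [0, -0.014, 0, 0, 0, 0, 0.058], [0, -0.006, 0, 0, 0, 0, 0.058], [0, 0, 0, 0, 0, 0, 0.058], [0, 0, 0, 0, 0, 0, 0.058]]
  ]
}}

```text
clock: 18.3
position: [0.5275, -0.1279, 0.1929]
ee_rot: [-0.001, 0.648, 0.762, 0.0]
contact_force: [0.9, 0.6, -0.2]
width: 0.058
```

Run:
```python
from h import *
im2,s=grab('wrist','w14');im=load('w14');print(s['position'],s['contact_force'],s['width'])
for z in (.091,.05,0): print(proj(im,[.5285,-.1285,z]))
```

```text
[ 0.52751929 -0.12787259  0.19286813] [ 0.93219128  0.55423127 -0.20716615] 0.05803720567216135
[260.57868684 199.37656011]
[260.38112046 186.77299289]
[260.2022141  175.37043973]
```

View pics/w14.png

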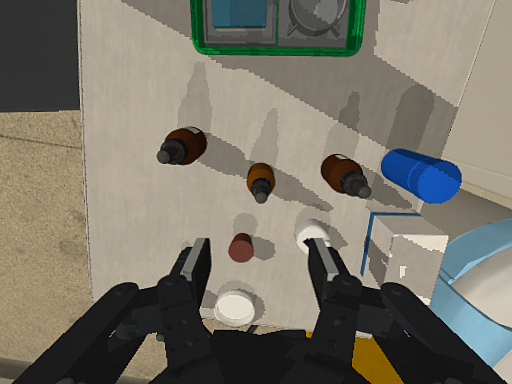

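Emit:
{"op": "move_arm", "data": {
  "series": [
    [[0.001, 0, -0.02, 0, 0, 0, 0.055], [0, 0, -0.025, 0, 0, 0, 0.055], [0, 0, -0.025, 0, 0, 0, 0.055], [0, 0, -0.025, 0, 0, 0, 0.055], [0, 0, -0.022, 0, 0, 0, 0.055], [0, 0, -0.018, 0, 0, 0, 0.055], [0, 0, -0.01, 0, 0, 0, 0.055], [0, 0, -0.006, 0, 0, 0, 0.055], [0, 0, 0, 0, 0, 0, 0.055], [0, 0, 0, 0, 0, 0, 0.055]]
  ]
}}

```text
clock: 19.18
position: [0.5294, -0.1282, 0.0429]
ee_rot: [0.0, 0.648, 0.762, 0.0]
contact_force: [0.3, -0.3, 1.0]
width: 0.0551
```

Run:
```python
from h import *
im2,s=grab('wrist','w15');print(s['position'],s['contact_force'])
im,s=grab('scene','s15x')
cv2.imwrite('pics/s15.png',cv2.resize(im['color'][90:240,210:360,::-1],None,fx=3.5,fy=3.5))
```

```text
[ 0.52943504 -0.12819654  0.04287819] [ 0.34791384 -0.27121844  0.96092099]
```

View pics/s15.png

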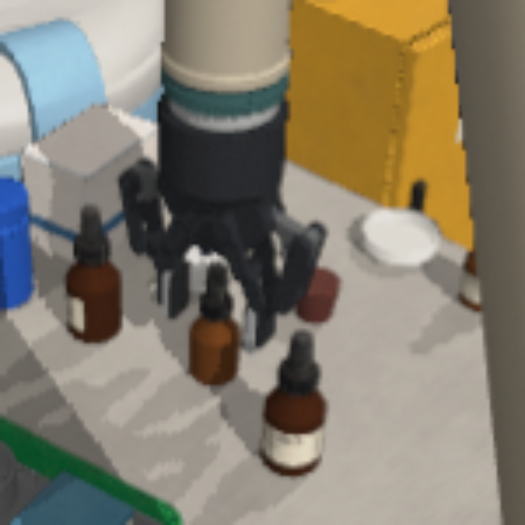

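View pics/w15.png

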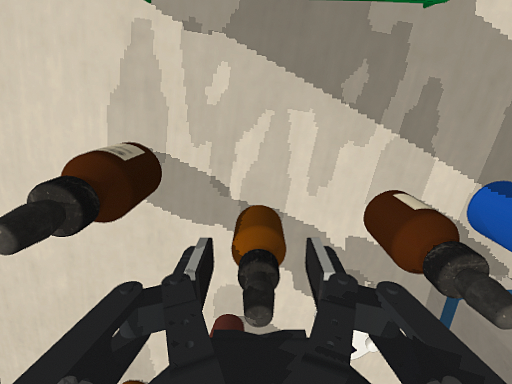

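Emit:
{"op": "move_arm", "data": {
  "series": [
    [[0, 0, -0.004, 0, 0, 0, 0.055], [0, 0, -0.002, 0, 0, 0, 0.052], [0, 0, 0, 0, 0, 0, 0.044], [0, 0, 0, 0, 0, 0, 0.037], [0, 0, 0, 0, 0, 0, 0.03], [0, 0, 0, 0, 0, 0, 0.024], [0, 0, 0, 0, 0, 0, 0.024], [0, 0, 0, 0, 0, 0, 0.024], [0, 0, 0, 0, 0, 0, 0.024]]
  ]
}}

```text
clock: 20.03
position: [0.529, -0.1286, 0.0366]
ee_rot: [0.0, 0.648, 0.762, 0.0]
contact_force: [-0.3, 0.5, 3.3]
width: 0.0304
```

Run:
```python
from h import *
im2,s=grab('wrist','w16');print(s['position'],s['contact_force'],s['width'])
```

```text
[ 0.52896147 -0.12857293  0.0366386 ] [-0.27909292  0.53084655  3.28414329] 0.030406239072070816
```

View pics/w16.png

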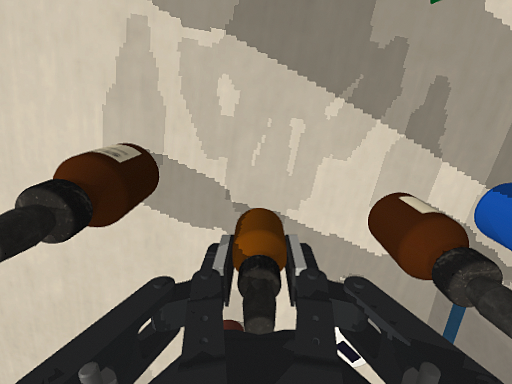

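The grip width of 30.4 mm is less than the 33 mm body, so the pads may be on the rounded shoulder. I'll reopen, go 3 mm lower and grip again.

Emit:
{"op": "move_arm", "data": {
  "series": [
    [[0, 0, 0, 0, 0, 0, 0.044], [0, 0, 0, 0, 0, 0, 0.044], [0, 0, -0.002, 0, 0, 0, 0.044], [0, 0, -0.001, 0, 0, 0, 0.044], [0, 0, 0, 0, 0, 0, 0.037], [0, 0, 0, 0, 0, 0, 0.032], [0, 0, 0, 0, 0, 0, 0.024], [0, 0, 0, 0, 0, 0, 0.024], [0, 0, 0, 0, 0, 0, 0.024], [0, 0, 0, 0, 0, 0, 0.024]]
  ]
}}

```text
clock: 20.92
position: [0.5287, -0.1285, 0.0332]
ee_rot: [-0.0, 0.648, 0.762, -0.0]
contact_force: [0.6, -0.6, -1.1]
width: 0.0309
```

Run:
```python
from h import *
im2,s=grab('wrist','w17');im,s=grab('scene','s17x');print(s['position'],s['contact_force'],s['width'])
cv2.imwrite('pics/s17.png',cv2.resize(im['color'][130:240,220:330,::-1],None,fx=5,fy=5))
```

```text
[ 0.52872518 -0.12847992  0.0332393 ] [ 0.28110209  0.24444905 -0.23279937] 0.030706758465147282
```

View pics/s17.png

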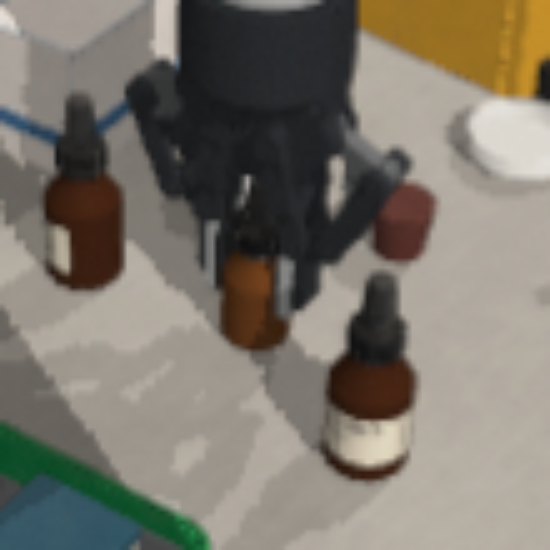

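The width is nearly unchanged (30.8 mm), so the short reading is probably a gauge offset and not the shoulder. I'll go back up 4 mm so the fingertips clear the cup rim.

Emit:
{"op": "move_arm", "data": {
  "series": [
    [[0, 0, 0, 0, 0, 0, 0.042], [0, 0, 0, 0, 0, 0, 0.042], [0, 0, 0.003, 0, 0, 0, 0.042], [0, 0, 0.001, 0, 0, 0, 0.042], [0, 0, 0, 0, 0, 0, 0.036], [0, 0, 0, 0, 0, 0, 0.03], [0, 0, 0, 0, 0, 0, 0.024], [0, 0, 0, 0, 0, 0, 0.024], [0, 0, 0, 0, 0, 0, 0.024], [0, 0, 0, 0, 0, 0, 0.024]]
  ]
}}

```text
clock: 21.85
position: [0.5292, -0.1286, 0.0379]
ee_rot: [0.0, 0.648, 0.762, 0.0]
contact_force: [-0.0, -0.2, 5.8]
width: 0.0301
```

Emit:
{"op": "move_arm", "data": {
  "series": [
    [[0, 0, 0.004, 0, 0, 0, 0.024], [0, 0, 0.01, 0, 0, 0, 0.024], [0, 0, 0.01, 0, 0, 0, 0.024], [0, 0, 0, 0, 0, 0, 0.024], [0, 0, 0, 0, 0, 0, 0.024]]
  ],
  "newtons": 40
}}

```text
clock: 22.27
position: [0.5295, -0.1288, 0.0623]
ee_rot: [0.001, 0.648, 0.762, 0.0]
contact_force: [-0.8, 0.8, -0.8]
width: 0.0302
```

Run:
```python
from h import *
im2,s=grab('wrist','w18');im,s=grab('scene','s18x');print(s['position'],s['contact_force'],s['width'])
cv2.imwrite('pics/s18.png',cv2.resize(im['color'][130:240,220:330,::-1],None,fx=5,fy=5))
```

```text
[ 0.52900135 -0.12857746  0.06175729] [ 0.20720245 -0.25369102 -0.70802856] 0.02991629243250468
```

View pics/s18.png

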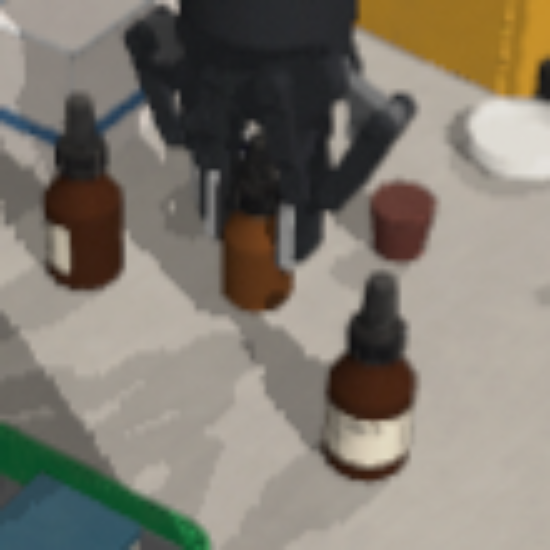

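View pics/w18.png

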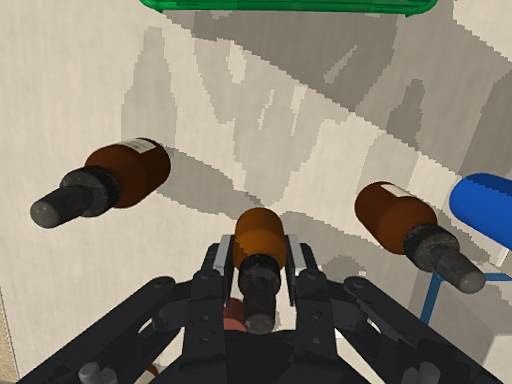

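Emit:
{"op": "move_arm", "data": {
  "series": [
    [[0, 0, 0.015, 0, 0, 0, 0.024], [0, 0, 0.022, 0, 0, 0, 0.024], [0, 0, 0.025, 0, 0, 0, 0.024], [0, 0, 0.025, 0, 0, 0, 0.024], [0, 0, 0.015, 0, 0, 0, 0.024], [0.002, 0.012, 0, 0, 0, 0, 0.024], [0.002, 0.02, 0, 0, 0, 0, 0.024], [0.003, 0.025, 0, 0, 0, 0, 0.024], [0.003, 0.025, 0, 0, 0, 0, 0.024], [0.003, 0.025, 0, 0, 0, 0, 0.024], [0.003, 0.025, 0, 0, 0, 0, 0.024], [0.003, 0.022, 0, 0, 0, 0, 0.024], [0.003, 0.018, 0, 0, 0, 0, 0.024], [0.003, 0.012, 0, 0, 0, 0, 0.024], [0, 0.005, 0, 0, 0, 0, 0.024], [0, 0, 0, 0, 0, 0, 0.024], [0, 0, 0, 0, 0, 0, 0.024]]
  ]
}}

```text
clock: 23.78
position: [0.5534, 0.0602, 0.1627]
ee_rot: [-0.0, 0.648, 0.762, -0.001]
contact_force: [0.2, -1.0, -1.1]
width: 0.03
```

Emit:
{"op": "move_arm", "data": {
  "series": [
    [[0.0005, 0, -0.02, 0, 0, 0, 0.024], [0, 0, -0.025, 0, 0, 0, 0.024], [0, 0, -0.018, 0, 0, 0, 0.024], [0, 0, -0.01, 0, 0, 0, 0.024], [0, 0, -0.004, 0, 0, 0, 0.024], [0, 0, 0, 0, 0, 0, 0.024], [0, 0, 0, 0, 0, 0, 0.024]]
  ]
}}

```text
clock: 24.37
position: [0.555, 0.06, 0.087]
ee_rot: [0.001, 0.648, 0.761, 0.0]
contact_force: [0.4, -0.1, -1.1]
width: 0.03
```

Run:
```python
from h import *
im2,s=grab('wrist','w19');im,s=grab('scene','s19x');print(s['position'],s['contact_force'],s['width'])
cv2.imwrite('pics/s19.png',cv2.resize(im['color'][150:290,130:290,::-1],None,fx=4,fy=4,interpolation=cv2.INTER_CUBIC))
S=load('s19x');b=[.553,.0605]
for z in (.006,.03,.048): print(proj(S,[*b,z]))
```

```text
[0.55530503 0.06016839 0.08734538] [ 0.64409997 -0.23633227 -0.57473349] 0.029954937714568627
[202.34717724 231.47995556]
[201.31893712 223.52232701]
[200.5242797  217.33963699]
```

View pics/s19.png

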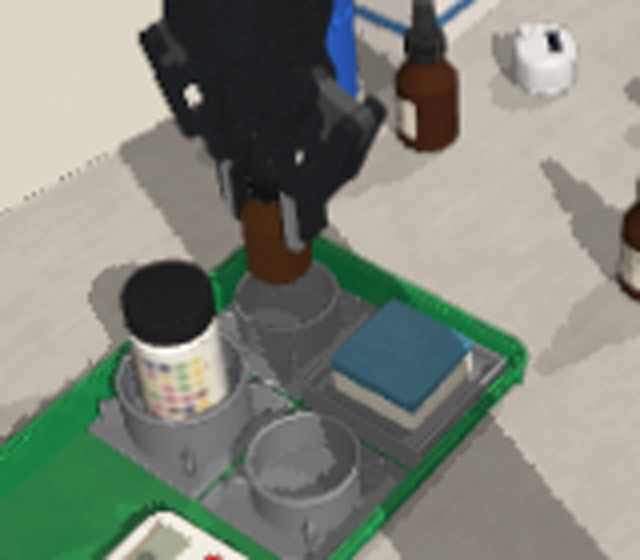

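View pics/w19.png

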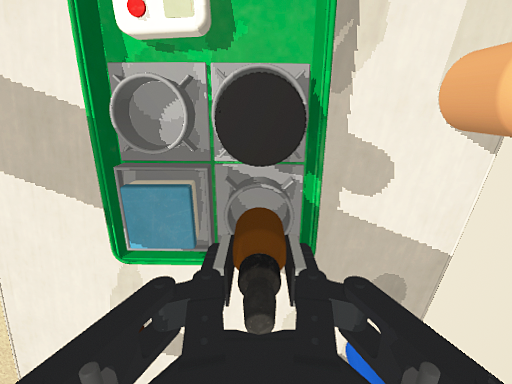

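Emit:
{"op": "move_arm", "data": {
  "series": [
    [[-0.0015, 0, -0.01, 0, 0, 0, 0.024], [0, 0, -0.012, 0, 0, 0, 0.024], [0, 0, -0.007, 0, 0, 0, 0.024], [0, 0, -0.004, 0, 0, 0, 0.024], [0, 0, -0.003, 0, 0, 0, 0.024], [0, 0, -0.002, 0, 0, 0, 0.024], [0, 0, 0, 0, 0, 0, 0.024], [0, 0, 0, 0, 0, 0, 0.024]]
  ]
}}

```text
clock: 25.13
position: [0.5531, 0.0605, 0.0485]
ee_rot: [0.0, 0.648, 0.762, 0.0]
contact_force: [-0.7, -0.8, -0.3]
width: 0.03
```

Emit:
{"op": "move_arm", "data": {
  "series": [
    [[0, 0, -0.0015, 0, 0, 0, 0.024], [0, 0, -0.001, 0, 0, 0, 0.024], [0, 0, -0.001, 0, 0, 0, 0.024], [0, 0, 0, 0, 0, 0, 0.024], [0, 0, 0, 0, 0, 0, 0.024]]
  ]
}}

```text
clock: 25.55
position: [0.5528, 0.0605, 0.0448]
ee_rot: [0.0, 0.648, 0.762, 0.0]
contact_force: [0.6, 0.4, -0.7]
width: 0.0302
```

Emit:
{"op": "move_arm", "data": {
  "series": [
    [[0, 0, -0.0005, 0, 0, 0, 0.024], [0, 0, -0.0005, 0, 0, 0, 0.024], [0, 0, 0, 0, 0, 0, 0.024], [0, 0, 0, 0, 0, 0, 0.024]]
  ]
}}

```text
clock: 25.88
position: [0.553, 0.0605, 0.044]
ee_rot: [0.0, 0.648, 0.762, 0.0]
contact_force: [-1.0, -0.3, 1.0]
width: 0.0301
```

Emit:
{"op": "move_arm", "data": {
  "series": [
    [[0, 0, -0.0005, 0, 0, 0, 0.024], [0, 0, -0.0003, 0, 0, 0, 0.024], [0, 0, 0, 0, 0, 0, 0.024], [0, 0, 0, 0, 0, 0, 0.024]]
  ]
}}

```text
clock: 26.22
position: [0.5529, 0.0605, 0.044]
ee_rot: [0.0, 0.648, 0.762, 0.0]
contact_force: [-1.8, -0.3, 7.3]
width: 0.0303
```

Contact at 7.3 N at the expected height. I'll release.

Emit:
{"op": "move_arm", "data": {
  "series": [
    [[0, 0, 0, 0, 0, 0, 0.034], [0, 0, 0, 0, 0, 0, 0.038], [0, 0, 0, 0, 0, 0, 0.042], [0, 0, 0, 0, 0, 0, 0.046], [0, 0, 0, 0, 0, 0, 0.048], [0, 0, 0.008, 0, 0, 0, 0.05], [0, 0, 0.02, 0, 0, 0, 0.055], [0, 0, 0.025, 0, 0, 0, 0.055], [0, 0, 0.025, 0, 0, 0, 0.055], [0, 0, 0.025, 0, 0, 0, 0.055], [0, 0, 0.02, 0, 0, 0, 0.055], [0, 0, 0.015, 0, 0, 0, 0.055], [0, 0, 0, 0, 0, 0, 0.055]]
  ]
}}

```text
clock: 27.3
position: [0.5551, 0.0605, 0.1852]
ee_rot: [0.003, 0.648, 0.762, 0.003]
contact_force: [0.4, -0.1, 0.5]
width: 0.0549
```

Run:
```python
from h import *
im2,s=grab('wrist','w20');im=load('w20');print(s['position'],s['contact_force'],s['width'])
print(proj(im,[.5535,.0605,.097]),proj(im,[.5535,.0605,.03]))
```

```text
[0.55509841 0.06053338 0.18516285] [ 0.36389667 -0.05892022  0.50812464] 0.05488667789145927
[257.03535565 203.20308018] [256.96403868 182.40806523]
```

View pics/w20.png

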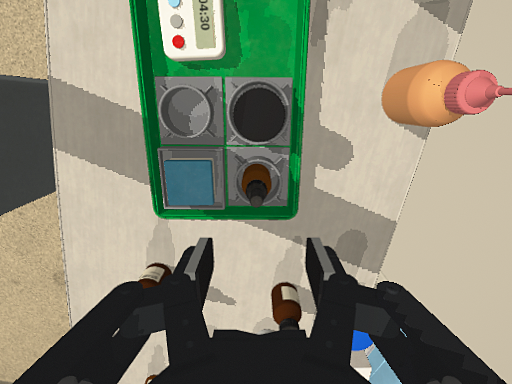

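Bottle 1 stands in cup A (bulb at px 256,200, near the predicted 257,203). Next is the second small bottle.

Emit:
{"op": "move_arm", "data": {
  "series": [
    [[-0.003, -0.012, 0.01, 0, 0, 0, 0.058], [-0.006, -0.02, 0, 0, 0, 0, 0.058], [-0.008, -0.027, 0, 0, 0, 0, 0.058], [-0.009, -0.03, 0, 0, 0, 0, 0.058], [-0.009, -0.03, 0, 0, 0, 0, 0.058], [-0.009, -0.03, 0, 0, 0, 0, 0.058], [-0.009, -0.03, 0, 0, 0, 0, 0.058], [-0.009, -0.03, 0, 0, 0, 0, 0.058], [-0.009, -0.03, 0, 0, 0, 0, 0.058], [-0.009, -0.03, 0, 0, 0, 0, 0.058], [-0.009, -0.03, 0, 0, 0, 0, 0.058], [-0.008, -0.026, 0, 0, 0, 0, 0.058], [-0.006, -0.02, 0, 0, 0, 0, 0.058], [-0.005, -0.012, 0, 0, 0, 0, 0.058], [-0.004, -0.006, 0, 0, 0, 0, 0.058], [0, 0, 0, 0, 0, 0, 0.058], [0, 0, 0, 0, 0, 0, 0.058]]
  ]
}}

```text
clock: 28.77
position: [0.4404, -0.3017, 0.1906]
ee_rot: [-0.001, 0.648, 0.762, 0.0]
contact_force: [0.4, -0.1, 0.3]
width: 0.0579
```

Run:
```python
from h import *
im2,s=grab('wrist','w21');im=load('w21');print(s['position'],s['contact_force'],s['width'])
for z in (.091,.05,0): print(proj(im,[.442,-.3145,z]))
cv2.imwrite('pics/w21c.png',cv2.resize(im['color'][120:260,190:330,::-1],None,fx=4,fy=4))
```

```text
[ 0.44038415 -0.30170833  0.19063044] [ 0.44125012 -0.07250386  0.31830664] 0.057933352669140126
[259.13233877 212.27389999]
[259.11475107 198.01903554]
[259.09880538 185.09531839]
```

View pics/w21c.png

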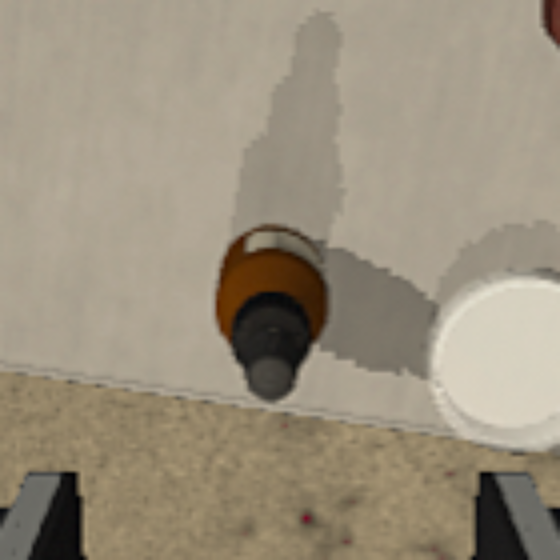

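Emit:
{"op": "move_arm", "data": {
  "series": [
    [[0, -0.007, -0.02, 0, 0, 0, 0.055], [0, -0.0073, -0.025, 0, 0, 0, 0.055], [0, 0, -0.025, 0, 0, 0, 0.055], [0, 0, -0.025, 0, 0, 0, 0.055], [0, 0, -0.022, 0, 0, 0, 0.055], [0, 0, -0.018, 0, 0, 0, 0.055], [0, 0, -0.01, 0, 0, 0, 0.055], [0, 0, -0.004, 0, 0, 0, 0.055], [0, 0, 0, 0, 0, 0, 0.055], [0, 0, 0, 0, 0, 0, 0.055]]
  ]
}}

```text
clock: 29.65
position: [0.4416, -0.3169, 0.0428]
ee_rot: [0.001, 0.648, 0.762, 0.0]
contact_force: [0.7, -0.3, 0.7]
width: 0.0548
```

Run:
```python
from h import *
im2,s=grab('wrist','w22');im=load('w22');print(s['position'],s['contact_force'],s['width'])
```

```text
[ 0.44160996 -0.31686539  0.04280778] [ 0.68048053 -0.30209267  0.6606852 ] 0.054820245374997474
```

View pics/w22.png

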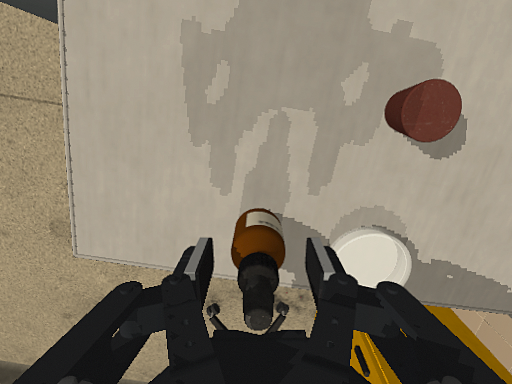

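Emit:
{"op": "move_arm", "data": {
  "series": [
    [[-0.0005, 0, -0.003, 0, 0, 0, 0.05], [0, 0, -0.002, 0, 0, 0, 0.044], [0, 0, 0, 0, 0, 0, 0.038], [0, 0, 0, 0, 0, 0, 0.034], [0, 0, 0, 0, 0, 0, 0.03], [0, 0, 0, 0, 0, 0, 0.024], [0, 0, 0, 0, 0, 0, 0.024], [0, 0, 0, 0, 0, 0, 0.024], [0, 0, 0, 0, 0, 0, 0.024]]
  ]
}}

```text
clock: 30.45
position: [0.4403, -0.3169, 0.0375]
ee_rot: [0.0, 0.648, 0.762, -0.0]
contact_force: [-0.8, 1.0, 5.6]
width: 0.0306
```

Emit:
{"op": "move_arm", "data": {
  "series": [
    [[0, 0, 0.004, 0, 0, 0, 0.024], [0, 0, 0.01, 0, 0, 0, 0.024], [0, 0, 0.01, 0, 0, 0, 0.024], [0, 0, 0, 0, 0, 0, 0.024], [0, 0, 0, 0, 0, 0, 0.024]]
  ]
}}

```text
clock: 30.87
position: [0.441, -0.3173, 0.062]
ee_rot: [0.001, 0.648, 0.762, -0.0]
contact_force: [-0.5, -0.1, -1.9]
width: 0.0303
```

Run:
```python
from h import *
im2,s=grab('wrist','w23');im=load('w23');print(s['position'],s['contact_force'],s['width'])
```

```text
[ 0.44095147 -0.31733334  0.06203276] [-0.51025127 -0.11754056 -1.94139977] 0.03030307569377301
```

View pics/w23.png

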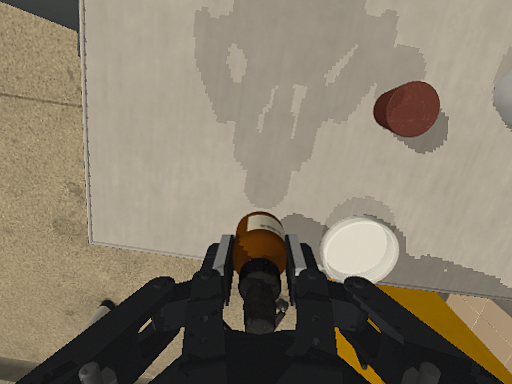

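Emit:
{"op": "move_arm", "data": {
  "series": [
    [[0, 0, 0.015, 0, 0, 0, 0.024], [0, 0, 0.025, 0, 0, 0, 0.024], [0, 0, 0.025, 0, 0, 0, 0.024], [0, 0, 0.025, 0, 0, 0, 0.024], [0, 0, 0.02, 0, 0, 0, 0.024], [0, 0, 0.01, 0, 0, 0, 0.024], [0.001, 0.01, 0, 0, 0, 0, 0.024], [0.001, 0.02, 0, 0, 0, 0, 0.024], [0.002, 0.027, 0, 0, 0, 0, 0.024], [0.002, 0.03, 0, 0, 0, 0, 0.024], [0.002, 0.03, 0, 0, 0, 0, 0.024], [0.002, 0.03, 0, 0, 0, 0, 0.024], [0.002, 0.03, 0, 0, 0, 0, 0.024], [0.002, 0.03, 0, 0, 0, 0, 0.024], [0.002, 0.027, 0, 0, 0, 0, 0.024], [0.001, 0.02, 0, 0, 0, 0, 0.024], [0.001, 0.01, 0, 0, 0, 0, 0.024], [0, 0, 0, 0, 0, 0, 0.024]]
  ]
}}

```text
clock: 32.42
position: [0.4571, -0.0504, 0.1797]
ee_rot: [-0.002, 0.647, 0.763, -0.0]
contact_force: [-1.2, -0.9, -0.9]
width: 0.0299
```

Emit:
{"op": "move_arm", "data": {
  "series": [
    [[0.001, 0.01, 0, 0, 0, 0, 0.024], [0.001, 0.02, 0, 0, 0, 0, 0.024], [0.001, 0.025, 0, 0, 0, 0, 0.024], [0.001, 0.025, 0, 0, 0, 0, 0.024], [0.001, 0.025, 0, 0, 0, 0, 0.024], [0.001, 0.025, 0, 0, 0, 0, 0.024], [0.001, 0.02, 0, 0, 0, 0, 0.024], [0.001, 0.015, 0, 0, 0, 0, 0.024], [0, 0.008, 0, 0, 0, 0, 0.024], [0, 0, 0, 0, 0, 0, 0.024], [0, 0, 0, 0, 0, 0, 0.024]]
  ]
}}

```text
clock: 33.33
position: [0.4663, 0.1195, 0.1807]
ee_rot: [0.0, 0.648, 0.762, -0.001]
contact_force: [-0.0, -0.1, -1.5]
width: 0.0302
```

Emit:
{"op": "move_arm", "data": {
  "series": [
    [[0.0005, 0.0045, -0.02, 0, 0, 0, 0.024], [0, 0, -0.025, 0, 0, 0, 0.024], [0, 0, -0.025, 0, 0, 0, 0.024], [0, 0, -0.015, 0, 0, 0, 0.024], [0, 0, -0.008, 0, 0, 0, 0.024], [0, 0, 0, 0, 0, 0, 0.024], [0, 0, 0, 0, 0, 0, 0.024]]
  ]
}}

```text
clock: 33.92
position: [0.4672, 0.124, 0.0882]
ee_rot: [0.0, 0.648, 0.761, -0.0]
contact_force: [0.6, 0.1, -0.4]
width: 0.0302
```

Run:
```python
from h import *
im2,s=grab('wrist','w24');im,s=grab('scene','s24x');print(s['position'],s['contact_force'],s['width'])
cv2.imwrite('pics/s24.png',cv2.resize(im['color'][170:310,130:290,::-1],None,fx=4,fy=4,interpolation=cv2.INTER_CUBIC))
S=load('s24x');b=[.4667,.124]
for z in (.006,.03,.05): print(proj(S,[*b,z]))
```

```text
[0.46779751 0.12421765 0.0888074 ] [ 0.43453489  0.32392377 -0.9262347 ] 0.030542706097185856
[206.31112024 272.03212644]
[205.22855542 264.14154944]
[204.29235515 257.27919175]
```

View pics/s24.png

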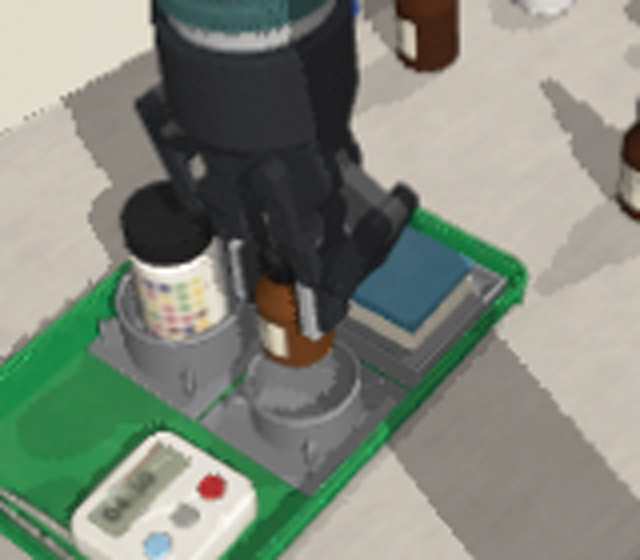

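View pics/w24.png

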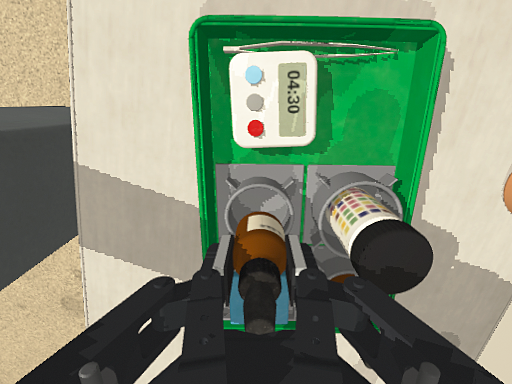

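The bottle hangs centred over cup B, but the +x finger linkage would come down beside the pot. I'll rise and turn the jaws 90° before lowering.

Emit:
{"op": "move_arm", "data": {
  "series": [
    [[-0.001, 0, 0.015, 0, 0, 0, 0.024], [0, 0, 0.025, 0, 0, 0, 0.024], [0, 0, 0.015, 0, 0, 0, 0.024], [0, 0, 0, 0, 0, 0.05, 0.024], [0, 0, 0, 0, 0, 0.1, 0.024], [0, 0, 0, 0, 0, 0.12, 0.024], [0, 0, 0, 0, 0, 0.12, 0.024], [0, 0, 0, 0, 0, 0.12, 0.024], [0, 0, 0, 0, 0, 0.12, 0.024], [0, 0, 0, 0, 0, 0.12, 0.024], [0, 0, 0, 0, 0, 0.12, 0.024], [0, 0, 0, 0, 0, 0.12, 0.024], [0, 0, 0, 0, 0, 0.12, 0.024], [0, 0, 0, 0, 0, 0.12, 0.024], [0, 0, 0, 0, 0, 0.12, 0.024], [0, 0, 0, 0, 0, 0.12, 0.024], [0, 0, 0, 0, 0, 0.1, 0.024], [0, 0, 0, 0, 0, 0, 0.024], [0, 0, 0, 0, 0, 0, 0.024]]
  ]
}}

```text
clock: 35.6
position: [0.4664, 0.1247, 0.144]
ee_rot: [0.001, -0.079, 0.997, 0.0]
contact_force: [0.5, 0.2, -1.1]
width: 0.0302
```

Run:
```python
from h import *
im2,s=grab('wrist','w25');im,s=grab('scene','s25x');print(s['position'],s['contact_force'],s['width'],yaw(s))
```

```text
[0.46626069 0.12472229 0.143852  ] [-0.04125224  0.1559087  -0.59117042] 0.030018954042816383 (np.float64(99.04227852328681), np.float64(0.09940432197963377))
```

View pics/w25.png

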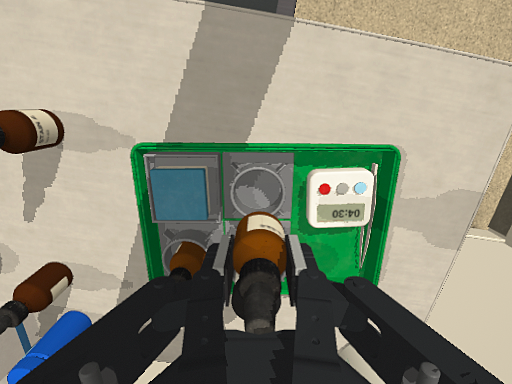

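Emit:
{"op": "move_arm", "data": {
  "series": [
    [[0.0005, -0.0005, -0.02, 0, 0, 0, 0.024], [0, 0, -0.025, 0, 0, 0, 0.024], [0, 0, -0.015, 0, 0, 0, 0.024], [0, 0, 0, 0, 0, 0, 0.024], [0, 0, 0, 0, 0, 0, 0.024]]
  ]
}}

```text
clock: 36.12
position: [0.466, 0.1241, 0.0827]
ee_rot: [-0.001, -0.08, 0.997, 0.0]
contact_force: [-0.5, 0.1, -0.0]
width: 0.0306
```

Run:
```python
from h import *
im2,s=grab('wrist','w26');im,s=grab('scene','s26x');print(s['position'],s['contact_force'],s['width'],yaw(s))
cv2.imwrite('pics/s26.png',cv2.resize(im['color'][170:310,130:290,::-1],None,fx=4,fy=4,interpolation=cv2.INTER_CUBIC))
```

```text
[0.4669045  0.12427717 0.08355704] [-0.65661768  0.51550679 -0.63852112] 0.02984886284518534 (np.float64(99.138824581916), np.float64(0.044834202622914356))
```

View pics/s26.png

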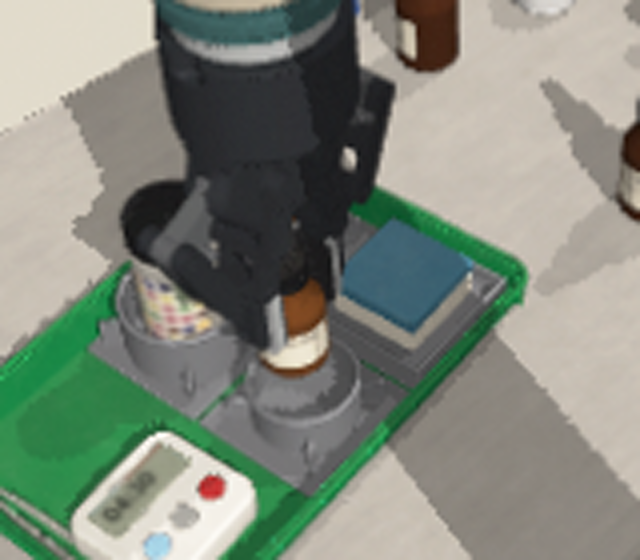

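View pics/w26.png

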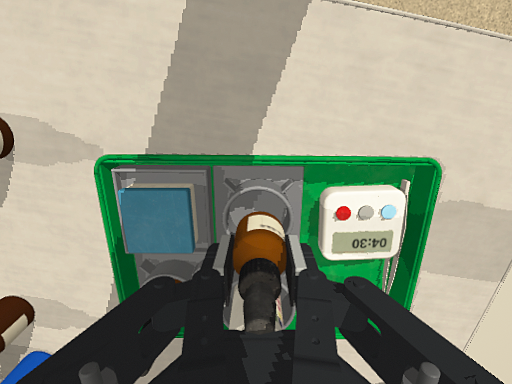

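Emit:
{"op": "move_arm", "data": {
  "series": [
    [[-0.001, -0.0005, -0.01, 0, 0, 0, 0.024], [0, 0, -0.01, 0, 0, 0, 0.024], [0, 0, -0.007, 0, 0, 0, 0.024], [0, 0, -0.004, 0, 0, 0, 0.024], [0, 0, -0.003, 0, 0, 0, 0.024], [0, 0, -0.002, 0, 0, 0, 0.024], [0, 0, 0, 0, 0, 0, 0.024], [0, 0, 0, 0, 0, 0, 0.024]]
  ]
}}

```text
clock: 36.88
position: [0.4656, 0.1238, 0.0473]
ee_rot: [0.0, -0.08, 0.997, 0.0]
contact_force: [0.4, -0.5, -1.7]
width: 0.0302
```

Emit:
{"op": "move_arm", "data": {
  "series": [
    [[0, 0, -0.0015, 0, 0, 0, 0.024], [0, 0, -0.001, 0, 0, 0, 0.024], [0, 0, -0.0005, 0, 0, 0, 0.024], [0, 0, 0, 0, 0, 0, 0.024], [0, 0, 0, 0, 0, 0, 0.024]]
  ]
}}

```text
clock: 37.3
position: [0.4653, 0.1237, 0.044]
ee_rot: [-0.0, -0.08, 0.997, 0.0]
contact_force: [-0.6, -0.3, -1.4]
width: 0.0302
```

Emit:
{"op": "move_arm", "data": {
  "series": [
    [[0, 0, -0.0005, 0, 0, 0, 0.024], [0, 0, -0.0005, 0, 0, 0, 0.024], [0, 0, 0, 0, 0, 0, 0.024], [0, 0, 0, 0, 0, 0, 0.024]]
  ]
}}

```text
clock: 37.63
position: [0.4656, 0.1238, 0.0435]
ee_rot: [0.0, -0.08, 0.997, 0.0]
contact_force: [-1.1, -0.1, 4.5]
width: 0.0302
```

Contact at 4.5 N. I'll release and retreat.

Emit:
{"op": "move_arm", "data": {
  "series": [
    [[0, 0, 0, 0, 0, 0, 0.034], [0, 0, 0, 0, 0, 0, 0.038], [0, 0, 0, 0, 0, 0, 0.042], [0, 0, 0, 0, 0, 0, 0.046], [0, 0, 0, 0, 0, 0, 0.048], [0, 0, 0.008, 0, 0, 0, 0.05], [0, 0, 0.02, 0, 0, 0, 0.052], [0, 0, 0.025, 0, 0, 0, 0.055], [0, 0, 0.025, 0, 0, 0, 0.055], [0, 0, 0.025, 0, 0, 0, 0.055], [0, 0, 0.025, 0, 0, 0, 0.055], [-0.01, 0, 0.025, 0, 0, 0, 0.055], [-0.02, 0, 0.01, 0, 0, 0, 0.055], [-0.025, 0, 0, 0, 0, 0, 0.055], [-0.03, 0, 0, 0, 0, 0, 0.055], [-0.025, 0, 0, 0, 0, 0, 0.055], [-0.02, 0, 0, 0, 0, 0, 0.055], [0, 0, 0, 0, 0, 0, 0.055], [0, 0, 0, 0, 0, 0, 0.055]]
  ]
}}

```text
clock: 39.22
position: [0.3348, 0.1237, 0.2067]
ee_rot: [0.001, -0.08, 0.997, 0.0]
contact_force: [-0.0, 0.7, 0.1]
width: 0.0548
```

Run:
```python
from h import *
grab('top','t27');grab('scene','s27');im2,s=grab('wrist','w27');print(s['clock'],s['position'],s['contact_force'],s['width'],yaw(s))
a=load('t27')['color'];b=load('s27')['color']
cv2.imwrite('pics/s27c.png',cv2.resize(b[110:330,100:370,::-1],None,fx=2.9,fy=2.7,interpolation=cv2.INTER_CUBIC))
cv2.imwrite('pics/t27c.png',cv2.resize(a[95:260,95:390,::-1],None,fx=2.7,fy=2.7,interpolation=cv2.INTER_CUBIC))
```

```text
39.3167 [0.33657879 0.1238234  0.20669218] [ 0.49249472 -0.58593551  0.37137718] 0.05503754743587369 (np.float64(99.17887745206207), np.float64(0.13956760495321383))
```

View pics/s27c.png

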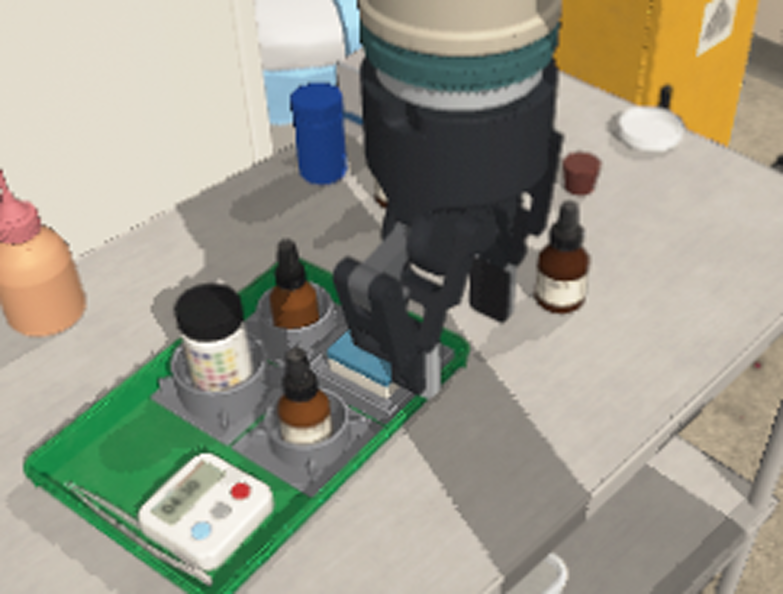

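View pics/t27c.png

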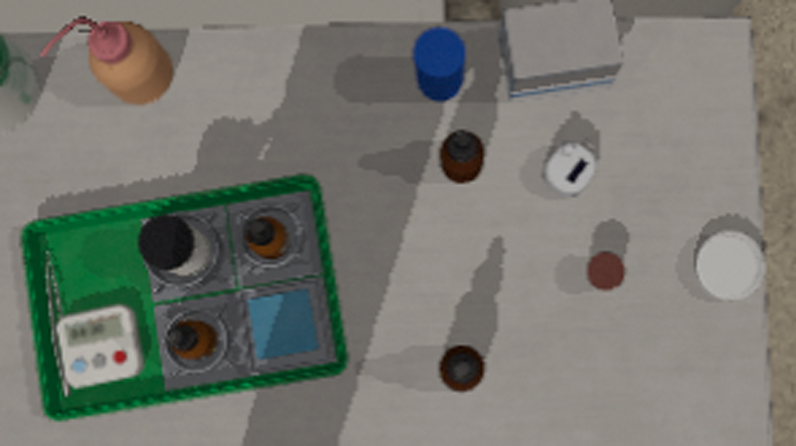

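View pics/w27.png

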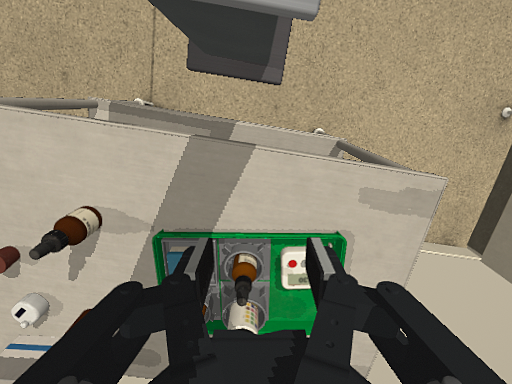

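Run:
```python
from h import *
T=load('t27');S=load('s27')
t=lambda x,y:((x+.5)/2.7-.5+95,(y+.5)/2.7-.5+95)
q=lambda x,y:((x+.5)/2.9-.5+100,(y+.5)/2.7-.5+110)
for n,p,z,c in [('box',(284,324),.035,(.478,.049)),('pot',(166,242),.093,(.5425,.1355)),('A',(260,230),.097,(.554,.0605)),('B',(182,336),.097,(.4667,.124))]:
    w=onz(T,*t(*p),z)[:2];print(n,w.round(4),'off mm',((w-c)*1e3).round(1))
for n,p,z,c in [('pot',(209,307),.093,(.5425,.1355)),('A',(289,245),.097,(.554,.0605)),('B',(299,353),.097,(.4667,.124))]:
    w=onz(S,*q(*p),z)[:2];print('scene',n,w.round(4),'off mm',((w-c)*1e3).round(1))
def tri(p,r):
    o1,d1=ray(T,*p);o2,d2=ray(S,*r);k=np.linalg.lstsq(np.stack([d1,-d2],1),o2-o1,rcond=None)[0];return ((o1+d1*k[0]+o2+d2*k[1])/2).round(4)
print('tops A,B,pot',tri(t(260,230),q(289,245)),tri(t(182,336),q(299,353)),tri(t(166,242),q(209,307)))
a=load('top0')['color'].astype(int);b=T['color'].astype(int)
for n,(y,x) in {'L1':(153,266),'L2':(232,266)}.items():
    f=lambda im:[(c) for st,c in mask_c(im[y-14:y+14,x-14:x+14].sum(2)<190,40)[0]]
    print(n,f(a),f(b))
```

```text
box [0.4785 0.0465] off mm [ 0.5 -2.5]
pot [0.5422 0.1322] off mm [-0.3 -3.3]
A [0.5498 0.0564] off mm [-4.2 -4.1]
B [0.4674 0.118 ] off mm [ 0.7 -6. ]
scene pot [0.5413 0.1345] off mm [-1.2 -1. ]
scene A [0.5494 0.0607] off mm [-4.6  0.2]
scene B [0.465  0.1236] off mm [-1.7 -0.4]
tops A,B,pot [0.5512 0.0579 0.0937] [0.4684 0.12   0.0913] [0.5428 0.1331 0.0907]
L1 [array([13.6284585 , 13.45849802])] [array([13.572, 13.464])]
L2 [array([13.61187215, 12.89041096])] [array([13.61187215, 12.89041096])]
```

```bash
python3 -c "
from rig import manip
print(manip.sign_off())"
```

```text
the job is handed in; nothing more can be done
None
```

I packed the tray and handed the job in at about 39 s of the 96 s allowed. The coverslip box is flat, lid up, in the square holder. The strip pot is in the wide cup, and one small dropper bottle stands in each narrow cup. I lowered each until I felt light contact (about 4 to 7 N) at the expected floor height, then released it and pulled back.

- **Positions:** in the last pictures all four items are upright. By the top and scene cameras they sit within about 6 mm of their holder centres, against limits of 11 and 13 mm. The two cameras disagree by up to about 6 mm in y, and the top camera reads 2 to 6 mm low in y. The bottle in the far narrow cup (beside the square holder) reads about 4 mm off centre in x in both.
- **Heights:** the bottle tops triangulated at 94 and 91 mm, where about 97 is expected on the cup floor. The pot top read 91 mm, where about 93 is expected. No item reads high, so none looks held up off its floor. I put the low readings down to rough pixel picking, since the TCP heights at contact matched the floors within about 1 mm.
- **Larger bottles:** their positions in the top picture are unchanged to within 0.1 px.
- **Changes during the job:** I re-gripped the first bottle twice because the finger opening read 30 mm on a 33 mm body. The second bottle read the same, so it is probably a gauge offset. I turned the jaws 90° for the last bottle so the fingers would clear the pot.

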